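# Load handed drive modules into a spring-catch rack

### The arm

A 6-joint arm with a two-finger parallel gripper is mounted at the origin on a cart in front of the work surface, level with it; the furniture and walls round the work are solid. World frame = base frame: x ahead of the robot, y to its left, z up, the work surface at z = 0. Lengths are in m, angles in rad, forces in N, time in s.
With the tool pointing down it reaches from about 0.25 to 0.775 m from the base axis. Payload 4 kg.
Tool frame: the origin (TCP) lies midway between the tips of the shut fingers; the grasp point (between the pads) lies 19 mm behind it; y points along the fingers, x is the direction in which the jaws open and shut, and the axes are right-handed (so a half turn about y gives the same grasp; the last joint's range is limited). The gripper opens to 94 mm and grips with 3 to 60 N. Pads are 16 mm wide; open, the fingers measure 119 mm over their backs; the gripper's body (75 mm by 177 mm) begins 78 mm behind the grasp point.
Start: joints at [1.18, 0.087, 1.371, -0, 1.684, -0.103], TCP at [0.156, 0.527, 0.206] pointing down, gripper open.
Joint ranges: [-3.1, 3.1], [-0.76, 2.03], [0.27, 2.55], [-1.08, 4.22], [0.17, 2.65], [-2.57, 2.57]. Speed limits (rad/s): [2.79, 2.79, 3.14, 3.14, 3.14, 3.14].

### API

Orientations are given as [roll, pitch, yaw] about the fixed x, y, z axes, in that order (R = Rz(yaw) Ry(pitch) Rx(roll)).
In Python, from bench import robot, snapshot, camera_info, ticket gives the robot as it stands.
- The arm moves only by the shell command python3 -m creep 'ROWS'. ROWS is JSON, a list of rows, each an object with "slide": the shift along the tool's x, y, z in mm, a list of three; "roll": the turn about the tool's y in degrees; "grip": the closure, from 0 (fully open) to 1 (shut). In form: [{"slide": [x, y, z], "roll": roll, "grip": grip}, ...]. A call has 1 to 20 rows; each row is the pose to reach, as a shift and turn from the pose commanded when the call began, along the tool's axes at that moment; what a row does not reach only later rows make up. A row lasts 1/12 s, in which the tool goes at most 41.7 mm and 7.16 degrees, less where a joint would pass 70% of its speed; a pose out of reach is approached as far as the arm can. A call with a gripper value outside its range is refused whole. The fingers move at their own pace and stop on an object; the grip force is fixed at half the most. Time passes only in rows, so rows that repeat a pose let the fingers close. It gives the time, the measured TCP pose, the force and the opening at its end, in the units of the state.
- robot.get_obs(): the state, without advancing time (a new reading comes with each control period).
- snapshot(name): name is "scene" or "top" or "wrist"; returns the picture (384x512x3 uint8, red, green, blue); there is no depth.
- camera_info(name): a dict with "fx", "fy", "cx", "cy" (pixels), "cam_to_world" (4x4, takes a point from camera to world coordinates). Camera axes: x right, y down, z forward; pixel columns grow to the right and rows downward; lengths in m; the calibration is good to about 2 mm. A picture is of the moment at which its call begins: read the wrist's pose just before it. camera_info takes no time and is no camera call; for the wrist camera it gives the pose at the moment of the call.
- ticket.close_job(): hands the job in, once; it reports no verdict.
The state is a dict: "time": time; "joint_positions": joint angles; "qvel": joint speeds; "joint_torque": joint torques, N m; "tool_pos": TCP position; "ee_rot": TCP orientation; "wrist_force": force on the tool from outside, world axes, zero at the start; "wrist_torque": the same for the moment, N m; "width": finger opening in m.
Only numpy, scipy, OpenCV 4.12 (cv2) and the standard library are available. Lean on these libraries where they do the work, as an engineer would, in place of code of your own. Each camera call takes 0.05 s, during which the arm holds its last target.

### The job

Push the rack's red power slide fully to off (toward the robot), then put every drive module on the bench into a free slot of the rack: push the slot's yellow spring catch open with the module, set the module fully down and let the catch snap shut over its step; right-handed modules go in the way round they stand, but left-handed ones (step at the end away from the robot) must be turned half round so that their step lies under the catch. When all are in and all catches are shut, push the power slide fully back to on (away from the robot), then press the green test button fully down and let it go. Do not disturb the carton, the bottle and the tape roll.

Things in the scene. Friction and masses are not known exactly. Their poses are not given: they have to be found in the camera images.
- right_1_mid (a point): Right-handed drive module (may be absent), grey L-shape 64 mm (its x) by 32 mm (its y) by 50 mm high (z up), 160 g. Foot 22 mm high over the full length; upper block 40 mm long over one end, leaving a 24 mm step at its own -x end (upper block centred 12 mm to its own +x). Grip the block across the 32 mm. Point: middle of the 64x32 outline, 25 mm above its underside.
- right_1: The module of right_1_mid, same axes; origin in the middle of its underside. Orange label face at its own -y, black cooling slots at its +y. Stands upright on the bench at the start, label to the robot's right within 0.25 rad, in a row to the left of the rack, about 10 cm apart, y from 0.1 to 0.43; the bench is free along that row. Behind the row, at x = 0.62, the bench top steps up by 3 mm.
- left_1_mid (a point): Left-handed drive module (may be absent), grey L-shape 64 mm (its x) by 32 mm (its y) by 50 mm high (z up), 160 g. Foot 22 mm high over the full length; upper block 40 mm long over one end, leaving a 24 mm step at its own +x end (upper block centred 12 mm to its own -x). Grip the block across the 32 mm. Point: middle of the 64x32 outline, 25 mm above its underside.
- left_1: The module of left_1_mid, same axes; origin in the middle of its underside. Orange label face at its own -y, black cooling slots at its +y. Stands upright on the bench at the start, label to the robot's right within 0.25 rad, in a row to the left of the rack, about 10 cm apart, y from 0.1 to 0.43; the bench is free along that row. Behind the row, at x = 0.62, the bench top steps up by 3 mm.
- right_2_mid (a point): Right-handed drive module (may be absent), grey L-shape 64 mm (its x) by 32 mm (its y) by 50 mm high (z up), 160 g. Foot 22 mm high over the full length; upper block 40 mm long over one end, leaving a 24 mm step at its own -x end (upper block centred 12 mm to its own +x). Grip the block across the 32 mm. Point: middle of the 64x32 outline, 25 mm above its underside.
- right_2: The module of right_2_mid, same axes; origin in the middle of its underside. Orange label face at its own -y, black cooling slots at its +y. Stands upright on the bench at the start, label to the robot's right within 0.25 rad, in a row to the left of the rack, about 10 cm apart, y from 0.1 to 0.43; the bench is free along that row. Behind the row, at x = 0.62, the bench top steps up by 3 mm.
- left_2_mid (a point): Left-handed drive module (may be absent), grey L-shape 64 mm (its x) by 32 mm (its y) by 50 mm high (z up), 160 g. Foot 22 mm high over the full length; upper block 40 mm long over one end, leaving a 24 mm step at its own +x end (upper block centred 12 mm to its own -x). Grip the block across the 32 mm. Point: middle of the 64x32 outline, 25 mm above its underside.
- left_2: The module of left_2_mid, same axes; origin in the middle of its underside. Orange label face at its own -y, black cooling slots at its +y. Stands upright on the bench at the start, label to the robot's right within 0.25 rad, in a row to the left of the rack, about 10 cm apart, y from 0.1 to 0.43; the bench is free along that row. Behind the row, at x = 0.62, the bench top steps up by 3 mm.
- slot_1 (a point): Centre of the floor of a rack slot, 8 mm above the bench; slot x is its long direction (catch at the -x end, nearest the robot), z up. Open-topped, 68 by 36 mm; side walls reach 11 mm above this floor, with sloped lead-ins; slots stand 66 mm apart in a row along y.
- catch_1 (a joint): Yellow spring catch of slot_1, 20 mm wide; 0 = shut, 0.014 m = open, moving to slot -x. Shut, its nose hangs over the slot to 26 mm from the slot's centre: flat underside 24 mm, blunt tip up to 29 mm above the slot floor, then a 45 degree slope rising away from the slot to a thumb tab, 45 mm above the floor. Moves about 8 mm to let a module pass; 1.5 to 3.6 N.
- slot_2 (a point): Centre of the floor of a rack slot, 8 mm above the bench; slot x is its long direction (catch at the -x end, nearest the robot), z up. Open-topped, 68 by 36 mm; side walls reach 11 mm above this floor, with sloped lead-ins; slots stand 66 mm apart in a row along y.
- catch_2 (a joint): Yellow spring catch of slot_2, 20 mm wide; 0 = shut, 0.014 m = open, moving to slot -x. Shut, its nose hangs over the slot to 26 mm from the slot's centre: flat underside 24 mm, blunt tip up to 29 mm above the slot floor, then a 45 degree slope rising away from the slot to a thumb tab, 45 mm above the floor. Moves about 8 mm to let a module pass; 1.5 to 3.6 N.
- slot_3 (a point): Centre of the floor of a rack slot, 8 mm above the bench; slot x is its long direction (catch at the -x end, nearest the robot), z up. Open-topped, 68 by 36 mm; side walls reach 11 mm above this floor, with sloped lead-ins; slots stand 66 mm apart in a row along y.
- catch_3 (a joint): Yellow spring catch of slot_3, 20 mm wide; 0 = shut, 0.014 m = open, moving to slot -x. Shut, its nose hangs over the slot to 26 mm from the slot's centre: flat underside 24 mm, blunt tip up to 29 mm above the slot floor, then a 45 degree slope rising away from the slot to a thumb tab, 45 mm above the floor. Moves about 8 mm to let a module pass; 1.5 to 3.6 N.
- slot_4 (a point): Centre of the floor of a rack slot, 8 mm above the bench; slot x is its long direction (catch at the -x end, nearest the robot), z up. Open-topped, 68 by 36 mm; side walls reach 11 mm above this floor, with sloped lead-ins; slots stand 66 mm apart in a row along y.
- catch_4 (a joint): Yellow spring catch of slot_4, 20 mm wide; 0 = shut, 0.014 m = open, moving to slot -x. Shut, its nose hangs over the slot to 26 mm from the slot's centre: flat underside 24 mm, blunt tip up to 29 mm above the slot floor, then a 45 degree slope rising away from the slot to a thumb tab, 45 mm above the floor. Moves about 8 mm to let a module pass; 1.5 to 3.6 N.
- test_button (a joint): Round green push button, 26 mm across, at the rack's left (+y) end, 30 mm from its left edge; 0 = up, 0.006 m = fully pressed down, which takes 5 N; springs back.
- test_button_top (a point): Middle of the top of the green button; press straight down.
- power_slide (a joint): Red power slide on the left end of the rack: 0 = off (nearest the robot), 0.030 m = on (away from the robot, toward the green button), moving along the rack's +x; stays where it is left, 1.5 N to move. On or nearly so at the start.
- power_grip (a point): Middle of the red slide's grip block, 12 mm (x) by 14 mm (y) and 24 mm high, whose top is 10 mm above this point, 37 mm above the bench; axes as the rack's. Moves with the slide. Its black track lies 15 mm below this point; free room on both y sides.
- rack: Rack, fixed: grey base 142x350 mm, four slots and a button, thumb tabs up to 53 mm above the bench. Origin on the bench below the middle of the row of slots, x as the slots' x. Catches give way to the end of a module's foot pushed level, or wedge back from above, and spring shut over the step once the module is on the floor; with the tall block at that end they stay open.
- carton_small: Brown carton 90x68x58 mm behind the modules, bystander, not to be disturbed. Origin under its centre.
- flux_bottle: Small white bottle with black cap, 32 mm across, 75 mm high, bystander, not to be disturbed. Origin under its centre.
- tape_roll_1: Blue tape roll 92 mm across, 19 mm high, lying flat, bystander, not to be disturbed. Origin under its centre.

How it is judged:
On the way, in this order (a step that is already met when the one before it is completed fails the run):
1. the red power slide is pushed to off (within 4 mm) (value of joint power_slide below 0.004 m), for 0.2 s.
2. with the power off, all modules present are down in slots with the catches shut over them (((horizontal distance between right_1_mid and slot_1 below 0.007 m and z of right_1_mid in the frame of slot_1 below 0.029 m and angle between right_1_mid's own z axis and vertical below 0.08 rad and value of joint catch_1 below 0.002 m) or (horizontal distance between right_1_mid and slot_2 below 0.007 m and z of right_1_mid in the frame of slot_2 below 0.029 m and angle between right_1_mid's own z axis and vertical below 0.08 rad and value of joint catch_2 below 0.002 m) or (horizontal distance between right_1_mid and slot_3 below 0.007 m and z of right_1_mid in the frame of slot_3 below 0.029 m and angle between right_1_mid's own z axis and vertical below 0.08 rad and value of joint catch_3 below 0.002 m) or (horizontal distance between right_1_mid and slot_4 below 0.007 m and z of right_1_mid in the frame of slot_4 below 0.029 m and angle between right_1_mid's own z axis and vertical below 0.08 rad and value of joint catch_4 below 0.002 m)) and ((horizontal distance between left_1_mid and slot_1 below 0.007 m and z of left_1_mid in the frame of slot_1 below 0.029 m and angle between left_1_mid's own z axis and vertical below 0.08 rad and value of joint catch_1 below 0.002 m) or (horizontal distance between left_1_mid and slot_2 below 0.007 m and z of left_1_mid in the frame of slot_2 below 0.029 m and angle between left_1_mid's own z axis and vertical below 0.08 rad and value of joint catch_2 below 0.002 m) or (horizontal distance between left_1_mid and slot_3 below 0.007 m and z of left_1_mid in the frame of slot_3 below 0.029 m and angle between left_1_mid's own z axis and vertical below 0.08 rad and value of joint catch_3 below 0.002 m) or (horizontal distance between left_1_mid and slot_4 below 0.007 m and z of left_1_mid in the frame of slot_4 below 0.029 m and angle between left_1_mid's own z axis and vertical below 0.08 rad and value of joint catch_4 below 0.002 m)) and ((horizontal distance between right_2_mid and slot_1 below 0.007 m and z of right_2_mid in the frame of slot_1 below 0.029 m and angle between right_2_mid's own z axis and vertical below 0.08 rad and value of joint catch_1 below 0.002 m) or (horizontal distance between right_2_mid and slot_2 below 0.007 m and z of right_2_mid in the frame of slot_2 below 0.029 m and angle between right_2_mid's own z axis and vertical below 0.08 rad and value of joint catch_2 below 0.002 m) or (horizontal distance between right_2_mid and slot_3 below 0.007 m and z of right_2_mid in the frame of slot_3 below 0.029 m and angle between right_2_mid's own z axis and vertical below 0.08 rad and value of joint catch_3 below 0.002 m) or (horizontal distance between right_2_mid and slot_4 below 0.007 m and z of right_2_mid in the frame of slot_4 below 0.029 m and angle between right_2_mid's own z axis and vertical below 0.08 rad and value of joint catch_4 below 0.002 m)) and ((horizontal distance between left_2_mid and slot_1 below 0.007 m and z of left_2_mid in the frame of slot_1 below 0.029 m and angle between left_2_mid's own z axis and vertical below 0.08 rad and value of joint catch_1 below 0.002 m) or (horizontal distance between left_2_mid and slot_2 below 0.007 m and z of left_2_mid in the frame of slot_2 below 0.029 m and angle between left_2_mid's own z axis and vertical below 0.08 rad and value of joint catch_2 below 0.002 m) or (horizontal distance between left_2_mid and slot_3 below 0.007 m and z of left_2_mid in the frame of slot_3 below 0.029 m and angle between left_2_mid's own z axis and vertical below 0.08 rad and value of joint catch_3 below 0.002 m) or (horizontal distance between left_2_mid and slot_4 below 0.007 m and z of left_2_mid in the frame of slot_4 below 0.029 m and angle between left_2_mid's own z axis and vertical below 0.08 rad and value of joint catch_4 below 0.002 m)) and value of joint each of catch_1, catch_2, catch_3, catch_4 below 0.002 m and value of joint power_slide below 0.006 m), for 0.3 s.
3. then the power slide is pushed to on (within 4 mm) (value of joint power_slide above 0.026 m), for 0.2 s.
4. then the green button is pressed down (at least 4.5 of its 6 mm) (value of joint test_button above 0.0045 m), for 0.05 s.
At the end, for the whole second after the job is handed in: Every module present stands in a slot: its middle within 7 mm of the slot's centre seen from above, fully down (no more than 4 mm high), upright within 0.08 rad, at rest; all four catches shut to within 2 mm; the power slide is on (within 4 mm) and the button is up again (within 2 mm) (((horizontal distance between right_1_mid and slot_1 below 0.007 m and z of right_1_mid in the frame of slot_1 below 0.029 m and angle between right_1_mid's own z axis and vertical below 0.08 rad and value of joint catch_1 below 0.002 m) or (horizontal distance between right_1_mid and slot_2 below 0.007 m and z of right_1_mid in the frame of slot_2 below 0.029 m and angle between right_1_mid's own z axis and vertical below 0.08 rad and value of joint catch_2 below 0.002 m) or (horizontal distance between right_1_mid and slot_3 below 0.007 m and z of right_1_mid in the frame of slot_3 below 0.029 m and angle between right_1_mid's own z axis and vertical below 0.08 rad and value of joint catch_3 below 0.002 m) or (horizontal distance between right_1_mid and slot_4 below 0.007 m and z of right_1_mid in the frame of slot_4 below 0.029 m and angle between right_1_mid's own z axis and vertical below 0.08 rad and value of joint catch_4 below 0.002 m)) and ((horizontal distance between left_1_mid and slot_1 below 0.007 m and z of left_1_mid in the frame of slot_1 below 0.029 m and angle between left_1_mid's own z axis and vertical below 0.08 rad and value of joint catch_1 below 0.002 m) or (horizontal distance between left_1_mid and slot_2 below 0.007 m and z of left_1_mid in the frame of slot_2 below 0.029 m and angle between left_1_mid's own z axis and vertical below 0.08 rad and value of joint catch_2 below 0.002 m) or (horizontal distance between left_1_mid and slot_3 below 0.007 m and z of left_1_mid in the frame of slot_3 below 0.029 m and angle between left_1_mid's own z axis and vertical below 0.08 rad and value of joint catch_3 below 0.002 m) or (horizontal distance between left_1_mid and slot_4 below 0.007 m and z of left_1_mid in the frame of slot_4 below 0.029 m and angle between left_1_mid's own z axis and vertical below 0.08 rad and value of joint catch_4 below 0.002 m)) and ((horizontal distance between right_2_mid and slot_1 below 0.007 m and z of right_2_mid in the frame of slot_1 below 0.029 m and angle between right_2_mid's own z axis and vertical below 0.08 rad and value of joint catch_1 below 0.002 m) or (horizontal distance between right_2_mid and slot_2 below 0.007 m and z of right_2_mid in the frame of slot_2 below 0.029 m and angle between right_2_mid's own z axis and vertical below 0.08 rad and value of joint catch_2 below 0.002 m) or (horizontal distance between right_2_mid and slot_3 below 0.007 m and z of right_2_mid in the frame of slot_3 below 0.029 m and angle between right_2_mid's own z axis and vertical below 0.08 rad and value of joint catch_3 below 0.002 m) or (horizontal distance between right_2_mid and slot_4 below 0.007 m and z of right_2_mid in the frame of slot_4 below 0.029 m and angle between right_2_mid's own z axis and vertical below 0.08 rad and value of joint catch_4 below 0.002 m)) and ((horizontal distance between left_2_mid and slot_1 below 0.007 m and z of left_2_mid in the frame of slot_1 below 0.029 m and angle between left_2_mid's own z axis and vertical below 0.08 rad and value of joint catch_1 below 0.002 m) or (horizontal distance between left_2_mid and slot_2 below 0.007 m and z of left_2_mid in the frame of slot_2 below 0.029 m and angle between left_2_mid's own z axis and vertical below 0.08 rad and value of joint catch_2 below 0.002 m) or (horizontal distance between left_2_mid and slot_3 below 0.007 m and z of left_2_mid in the frame of slot_3 below 0.029 m and angle between left_2_mid's own z axis and vertical below 0.08 rad and value of joint catch_3 below 0.002 m) or (horizontal distance between left_2_mid and slot_4 below 0.007 m and z of left_2_mid in the frame of slot_4 below 0.029 m and angle between left_2_mid's own z axis and vertical below 0.08 rad and value of joint catch_4 below 0.002 m)) and value of joint each of catch_1, catch_2, catch_3, catch_4, test_button below 0.002 m and value of joint power_slide above 0.026 m and linear speed of each of right_1, left_1, right_2, left_2 below 0.02 m/s); the robot touches nothing.
It fails at once if the carton, the bottle or the tape roll is moved more than 3 cm (distance of any of carton_small, flux_bottle, tape_roll_1 from where it was at the start of the episode above 0.03 m).
Of right_1, left_1, right_2, left_2 only 3 to 4 are there at a start; the rules pass over those that are not, and their reading is None.
At some moment in a run one of right_1, left_1, right_2, left_2 may be knocked a few centimetres aside while the robot is not near it.
Once in a run the grip may slacken for a moment while it holds something.
It also fails if it takes over 210 s, if anything falls off the work surface, if the arm or the gripper's body presses on something with over 40 N, if the wrist force passes 120 N, or if a joint passes its speed limit or range.

## Working session

There is one attempt and no reset: what is moved stays moved. The work goes in short steps, Python scripts to look and compute and a shell command to move; the robot and the scene stay as the last step left them, time stands still between calls to the robot, and variables do not carry over. Pictures are saved under pics/ and viewed, and the job is handed in when it is done.

```bash
ls; mkdir -p pics; python3 - <<'E'
from bench import robot,snapshot,camera_info
import cv2
o=robot.get_obs()
for k,v in o.items(): print(k,v)
for n in("scene","top","wrist"):
    im=snapshot(n); cv2.imwrite(f"pics/{n}0.png",im[:,:,::-1]); print(n,camera_info(n))
E
```

```text
pics
time 0.0
joint_positions [ 1.17989064e+00  8.79750937e-02  1.37225358e+00 -9.39788179e-06
  1.68363313e+00 -1.03059937e-01]
qvel [-0.00096661 -0.00052464  0.00050952 -0.00123532  0.00127428  0.00081814]
joint_torque [ 2.42950964e-04 -3.40185606e+01 -3.02422643e+01  7.19471485e-02
  3.30306182e-02 -1.74588413e-04]
tool_pos [0.1559086  0.52685196 0.20429358]
ee_rot [-1.57057217  0.00225807  1.28294978]
wrist_force [-0.50773371 -0.3685733  -0.0479106 ]
wrist_torque [ 0.02165231 -0.01814445 -0.00963584]
width 0.09384898862089737
scene {'fx': 449.9336850339479, 'fy': 449.9336850339479, 'cx': 263.17765417296624, 'cy': 188.42456044920198, 'cam_to_world': array([[ 0.48030465, -0.54700267,  0.68563512, -0.16327727],
       [-0.87685701, -0.28099292,  0.39008303, -0.37167798],
       [-0.02071785, -0.78856265, -0.61460533,  0.73456981],
       [ 0.        ,  0.        ,  0.        ,  1.        ]])}
top {'fx': 459.6076336365484, 'fy': 459.6076336365484, 'cx': 262.3719248651452, 'cy': 185.652918126299, 'cam_to_world': array([[ 0.01492149, -0.99263776,  0.12019831,  0.4538022 ],
       [-0.99970096, -0.01713968, -0.01744171,  0.0812165 ],
       [ 0.01937346, -0.11990211, -0.99259667,  1.3941709 ],
       [ 0.        ,  0.        ,  0.        ,  1.        ]])}
wrist {'fx': 345.95356048784754, 'fy': 345.95356048784754, 'cx': 259.4445901594593, 'cy': 193.14912933605592, 'cam_to_world': array([[ 0.28311169,  0.93212429,  0.22581427,  0.09004976],
       [ 0.95908291, -0.27446869, -0.06947592,  0.54600747],
       [-0.00278125,  0.23624405, -0.97168977,  0.38437949],
       [ 0.        ,  0.        ,  0.        ,  1.        ]])}
```

View pics/scene0.png

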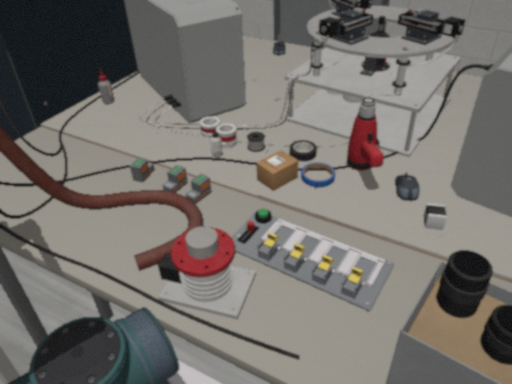

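View pics/top0.png

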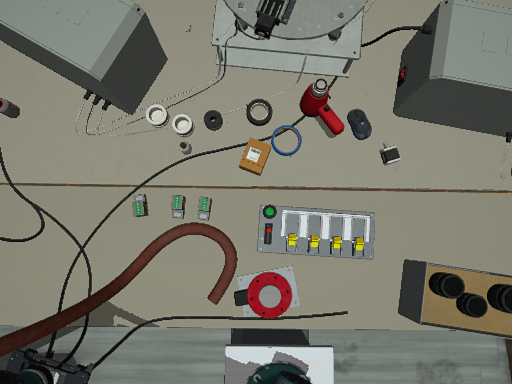

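View pics/wrist0.png

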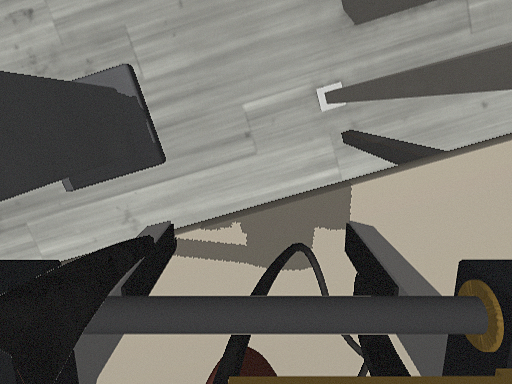

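```bash
cat > h.py <<'E'
import numpy as np, cv2
from bench import robot,snapshot,camera_info
def ray(ci,u,v,z):
    T=ci["cam_to_world"]; d=T[:3,:3]@np.array([(u-ci["cx"])/ci["fx"],(v-ci["cy"])/ci["fy"],1]); o=T[:3,3]
    return o+d*(z-o[2])/d[2]
def proj(ci,P):
    T=ci["cam_to_world"]; p=T[:3,:3].T@(np.array(P)-T[:3,3]); return p[0]/p[2]*ci["fx"]+ci["cx"],p[1]/p[2]*ci["fy"]+ci["cy"]
def crop(im,u0,u1,v0,v1,s,name):
    c=cv2.resize(im[v0:v1,u0:u1,::-1],None,fx=s,fy=s,interpolation=cv2.INTER_CUBIC); cv2.imwrite(name,c)
E
python3 - <<'E'
from h import *
a=cv2.imread("pics/top0.png")[:,:,::-1]
crop(a,125,225,185,225,8,"pics/c1.png"); crop(a,250,385,195,270,5.9,"pics/c2.png")
s=cv2.imread("pics/scene0.png")[:,:,::-1]
crop(s,120,225,150,210,7,"pics/c3.png"); crop(s,225,400,195,305,4.5,"pics/c4.png")
E
```

```text
(no output)
```

View pics/c1.png

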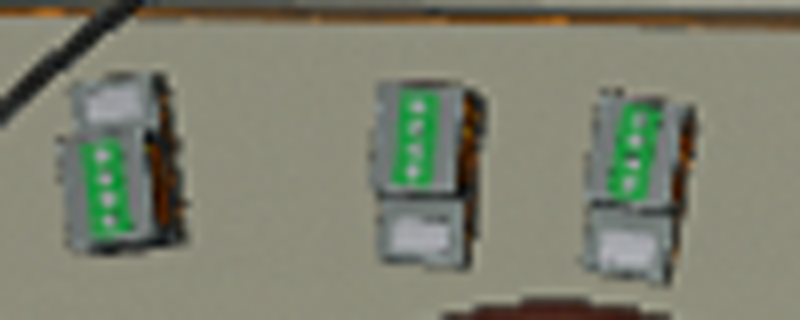

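View pics/c2.png

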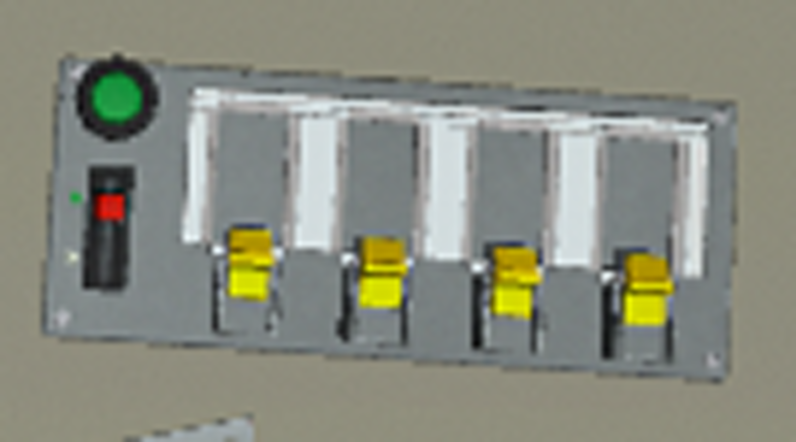

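View pics/c3.png

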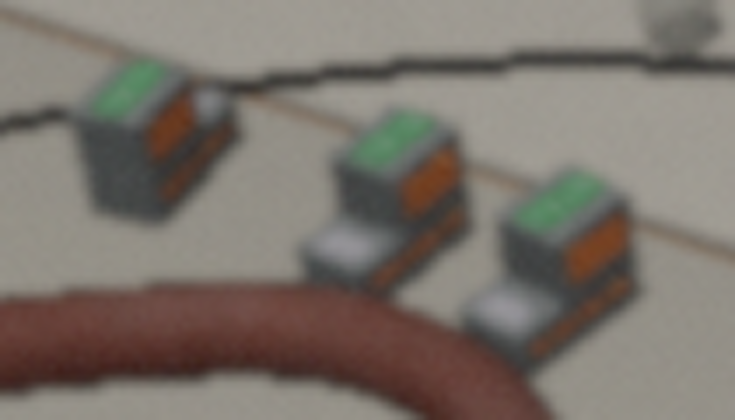

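View pics/c4.png

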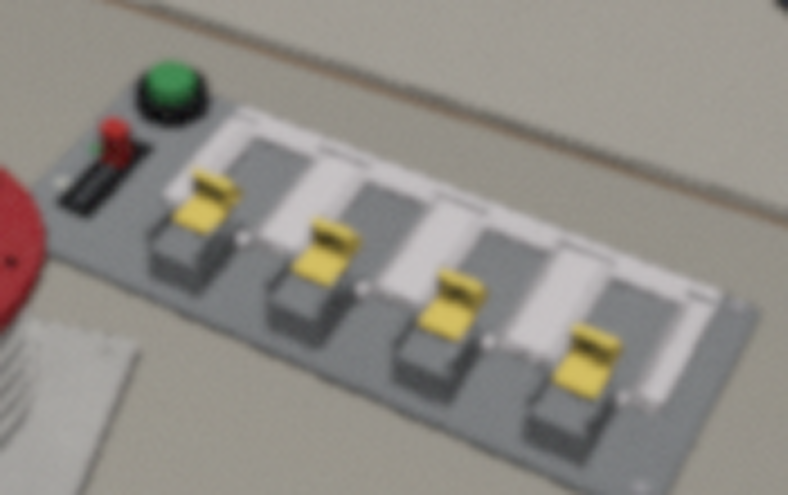

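```bash
python3 - <<'E'
from h import *
ci=camera_info("top")
f=lambda x,y,s=5.9,u0=250,v0=195:((x+.5)/s-.5+u0,(y+.5)/s-.5+v0)
np.set_printoptions(precision=4,suppress=True)
C=[ray(ci,*f(*p),0.008) for p in[(62,60),(735,103),(723,380),(43,336)]]
for c in C: print(c)
C=np.array(C); print("sides",[np.linalg.norm(C[i]-C[(i+1)%4]) for i in range(4)], "ctr",C.mean(0))
d=C[3]-C[2]+C[0]-C[1]; print("yaw from y-sides",np.arctan2(-d[0],d[1])); d=C[0]-C[3]+C[1]-C[2]; print("yaw x",np.arctan2(d[1],d[0]))
print("button",ray(ci,*f(117,97),0.02),"slide",ray(ci,*f(111,208),0.037))
for n,p in dict(c1=(250,240),c2=(382,250),c3=(514,259),c4=(647,267)).items(): print(n,ray(ci,*f(*p),0.053))
g=lambda x,y:f(x,y,8,125,185)
for n,P in dict(L=[(65,143),(150,133),(168,244),(75,250)],R1=[(380,84),(468,84),(466,195),(373,187)],R2=[(603,98),(683,103),(672,210),(590,203)]).items():
    Q=np.array([ray(ci,*g(*p),0.05) for p in P]); print(n,Q.mean(0),"sides",[np.linalg.norm(Q[i]-Q[(i+1)%4]) for i in range(4)]); d=Q[0]-Q[3]+Q[1]-Q[2]; print(np.arctan2(d[1],d[0]))
for n,p in dict(carton=(254,157),bottle=(185,148),tape=(287,140),redlamp=(270,295)).items(): print(n,ray(ci,*p,0.05))
E
```

```text
[0.5634 0.0629 0.008 ]
[ 0.5469 -0.2833  0.008 ]
[ 0.4061 -0.2751  0.008 ]
[0.4232 0.0703 0.008 ]
sides [np.float64(0.3465558128287168), np.float64(0.1410310038194346), np.float64(0.34588818656996), np.float64(0.14033922154654815)] ctr [ 0.4849 -0.1063  0.008 ]
yaw from y-sides -0.04848568878962034
yaw x -0.05542321887667503
button [0.5441 0.0348 0.02  ] slide [0.4876 0.0377 0.037 ]
c1 [ 0.4725 -0.0305  0.053 ]
c2 [ 0.4686 -0.0956  0.053 ]
c3 [ 0.4652 -0.1609  0.053 ]
c4 [ 0.4622 -0.2267  0.053 ]
L [0.543  0.4164 0.05  ] sides [np.float64(0.03095871615798851), np.float64(0.041222637876545176), np.float64(0.03364754705597612), np.float64(0.03930082172768219)]
0.17331959517305914
R1 [0.5649 0.3057 0.05  ] sides [np.float64(0.0321056744233682), np.float64(0.04069059900854912), np.float64(0.033997182524795805), np.float64(0.037788960564143555)]
-0.004777126664574246
R2 [0.5604 0.227  0.05  ] sides [np.float64(0.02932064930294481), np.float64(0.03938297996165478), np.float64(0.03000786639977918), np.float64(0.03871477542417634)]
-0.08228411812257941
carton [0.7018 0.0837 0.05  ]
bottle [0.7251 0.2888 0.05  ]
tape [ 0.7551 -0.0139  0.05  ]
redlamp [0.3014 0.031  0.05  ]
```

```bash
cat >> h.py <<'E'
def plan(x,y,z,yaw):
    "slide mm / roll deg from current measured pose to TCP target with tool down, tool x at yaw"
    from scipy.spatial.transform import Rotation as Ro
    o=robot.get_obs(); R=Ro.from_euler('xyz',o["ee_rot"]).as_matrix()
    s=R.T@(np.array([x,y,z])-o["tool_pos"])*1000
    cy=np.arctan2(R[1,0],R[0,0]); d=(yaw-cy+np.pi)%(2*np.pi)-np.pi
    print("slide",np.round(s,1),"roll %.1f (or the other way %.1f)"%(-np.degrees(d),-np.degrees(d)+(360 if d>0 else -360)),"rows>=",int(max(np.ceil(np.linalg.norm(s)/41),np.ceil(abs(np.degrees(d))/7.1))))
E
python3 - <<'E'
from h import *
t=camera_info("top");s=camera_info("scene")
for p in [(195,230),(235,262),(150,255),(100,290)]:
    print("hose",p,[tuple(np.round(proj(s,ray(t,*p,h)))) for h in(0,.03,.06,.1,.15)])
for p in [(270,272),(270,295),(270,318)]:
    print("lamp",p,[tuple(np.round(proj(s,ray(t,*p,h)))) for h in(0,.05,.1,.15,.2)],ray(t,*p,.12))
plan(.4876,.0377,.2,1.52)
E
```

```text
hose (195, 230) [(np.float64(174.0), np.float64(207.0)), (np.float64(174.0), np.float64(199.0)), (np.float64(173.0), np.float64(190.0)), (np.float64(172.0), np.float64(177.0)), (np.float64(171.0), np.float64(161.0))]
hose (235, 262) [(np.float64(192.0), np.float64(247.0)), (np.float64(191.0), np.float64(237.0)), (np.float64(190.0), np.float64(227.0)), (np.float64(189.0), np.float64(213.0)), (np.float64(188.0), np.float64(195.0))]
hose (150, 255) [(np.float64(114.0), np.float64(209.0)), (np.float64(114.0), np.float64(201.0)), (np.float64(113.0), np.float64(192.0)), (np.float64(113.0), np.float64(179.0)), (np.float64(112.0), np.float64(163.0))]
hose (100, 290) [(np.float64(42.0), np.float64(216.0)), (np.float64(42.0), np.float64(208.0)), (np.float64(42.0), np.float64(199.0)), (np.float64(41.0), np.float64(186.0)), (np.float64(41.0), np.float64(169.0))]
lamp (270, 272) [(np.float64(224.0), np.float64(271.0)), (np.float64(222.0), np.float64(254.0)), (np.float64(221.0), np.float64(235.0)), (np.float64(219.0), np.float64(215.0)), (np.float64(217.0), np.float64(194.0))] [0.37088053 0.03444121 0.12      ]
lamp (270, 295) [(np.float64(207.0), np.float64(294.0)), (np.float64(205.0), np.float64(275.0)), (np.float64(203.0), np.float64(255.0)), (np.float64(202.0), np.float64(234.0)), (np.float64(200.0), np.float64(212.0))] [0.30936421 0.03364555 0.12      ]
lamp (270, 318) [(np.float64(188.0), np.float64(318.0)), (np.float64(186.0), np.float64(298.0)), (np.float64(185.0), np.float64(277.0)), (np.float64(183.0), np.float64(255.0)), (np.float64(181.0), np.float64(232.0))] [0.24856685 0.03285919 0.12      ]
slide [-375.     5.1 -456.9] roll -13.6 (or the other way 346.4) rows>= 15
```

```bash
python3 -m creep '[{"slide":[-20,0,-30],"roll":0,"grip":0.5},{"slide":[-50,0,-60],"roll":-2,"grip":0.5},{"slide":[-75,0,-90],"roll":-3,"grip":0.5},{"slide":[-100,0,-122],"roll":-4,"grip":0.5},{"slide":[-125,0,-152],"roll":-5,"grip":0.5},{"slide":[-150,0,-183],"roll":-6,"grip":0.5},{"slide":[-175,0,-213],"roll":-7,"grip":0.5},{"slide":[-200,0,-244],"roll":-8,"grip":0.5},{"slide":[-225,0,-274],"roll":-9,"grip":0.5},{"slide":[-250,0,-305],"roll":-10,"grip":0.5},{"slide":[-275,0,-335],"roll":-11,"grip":0.5},{"slide":[-300,0,-365],"roll":-12,"grip":0.5},{"slide":[-325,0,-396],"roll":-13,"grip":0.5},{"slide":[-350,0,-426],"roll":-13.6,"grip":0.5},{"slide":[-375,0,-457],"roll":-13.6,"grip":0.5},{"slide":[-375,0,-457],"roll":-13.6,"grip":0.5},{"slide":[-375,0,-457],"roll":-13.6,"grip":0.5},{"slide":[-375,0,-457],"roll":-13.6,"grip":0.5}]'
python3 - <<'E'
from h import *
cv2.imwrite("pics/w1.png",cv2.resize(snapshot("wrist")[:,:,::-1],None,fx=1.5,fy=1.5))
plan(.4876,.0377,.2,1.52); print(robot.get_obs()["tool_pos"])
E
```

```text
time: 1.65
tool_pos: [0.4874, 0.0384, 0.205]
ee_rot: [-1.569, -0.001, 1.52]
wrist_force: [-0.6, 0.2, -0.3]
width: 0.0472
slide [-1.3  5.3 -0.4] roll 0.1 (or the other way -359.9) rows>= 1
[0.48725865 0.03900222 0.20529041]
```

View pics/w1.png

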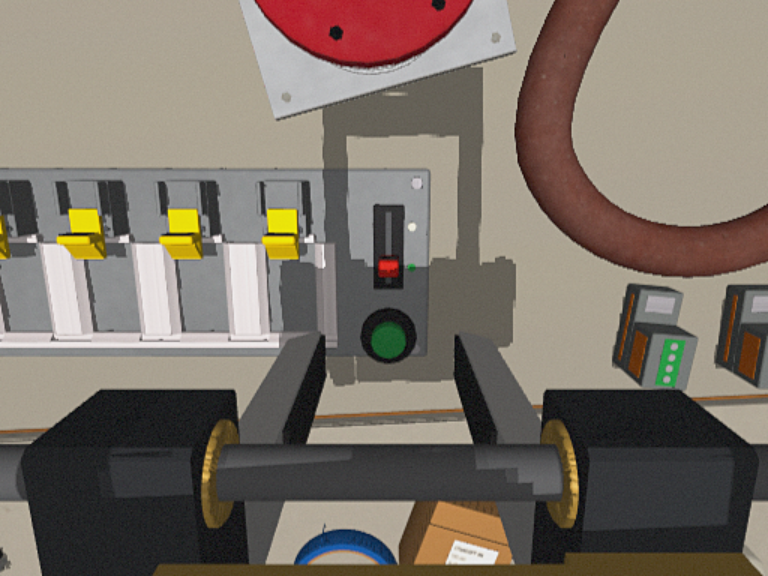

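```bash
python3 - <<'E'
from h import *
ci=camera_info("wrist"); f=lambda x,y:((x+.5)/1.5-.5,(y+.5)/1.5-.5)
np.set_printoptions(precision=4,suppress=True)
print("slide top",ray(ci,*f(388,263),.037),"button",ray(ci,*f(388,338),.022))
a,b,c=[ray(ci,*f(*p),.008) for p in[(430,170),(427,355),(0,168)]]
print("corners FL,BL, frontedge",a,b,c,"len",np.linalg.norm(a-b),"yaw",np.arctan2(*(b-a)[1::-1]),"yaw2",np.arctan2(-(a-c)[0],(a-c)[1]))
im=cv2.imread("pics/w1.png")[:,:,::-1]; crop(im,0,440,160,370,1.8,"pics/w1c.png")
E
```

```text
slide top [0.4839 0.0373 0.037 ] button [0.5428 0.0344 0.022 ]
corners FL,BL, frontedge [0.424 0.07  0.008] [0.5628 0.0635 0.008 ] [ 0.4078 -0.2339  0.008 ] len 0.13900466275914367 yaw -0.04696490685319774 yaw2 -0.05326271508255137
```

View pics/w1c.png

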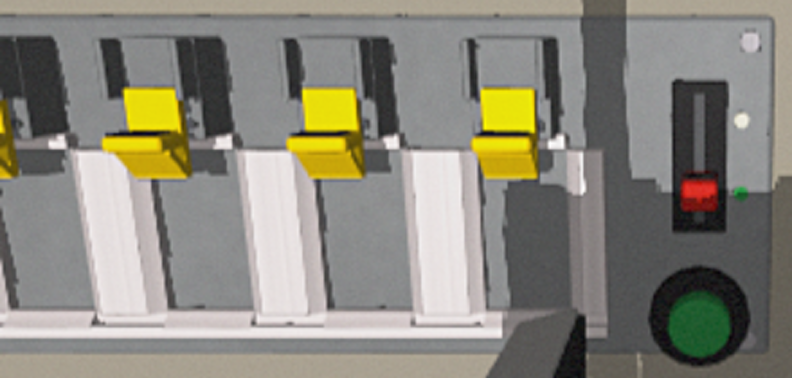

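```bash
python3 -m creep '[{"slide":[-1.5,30,1],"roll":0,"grip":0.5},{"slide":[-1.5,70,1],"roll":0,"grip":0.5},{"slide":[-1.5,110,1],"roll":0,"grip":0.5},{"slide":[-1.5,145,1],"roll":0,"grip":0.5},{"slide":[-1.5,165,1],"roll":0,"grip":0.5},{"slide":[-1.5,180,1],"roll":0,"grip":0.5},{"slide":[-1.5,187,1],"roll":0,"grip":0.5},{"slide":[-1.5,187,1],"roll":0,"grip":0.5},{"slide":[-1.5,187,1],"roll":0,"grip":0.5}]'
python3 - <<'E'
from h import *
cv2.imwrite("pics/w2.png",cv2.resize(snapshot("wrist")[:,:,::-1],None,fx=1.5,fy=1.5))
E
```

```text
time: 2.45
tool_pos: [0.487, 0.0376, 0.0193]
ee_rot: [-1.572, -0.0, 1.522]
wrist_force: [0.4, 0.2, 0.7]
width: 0.0473
```

View pics/w2.png

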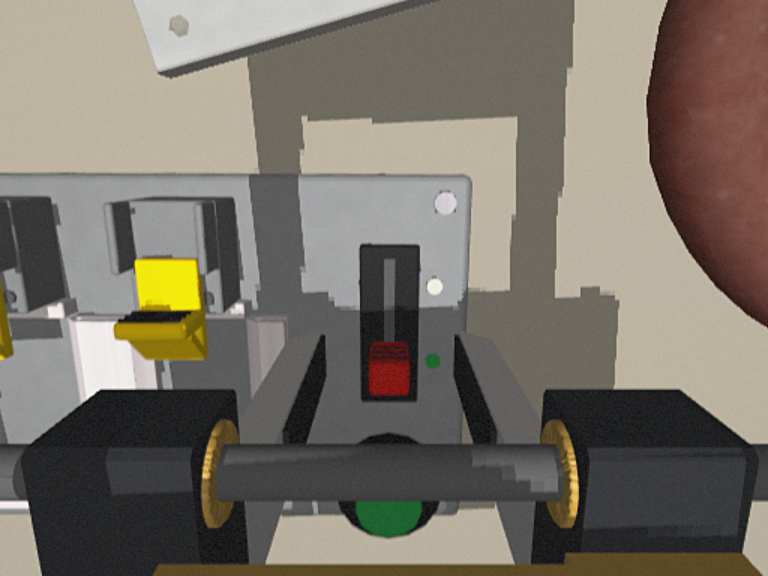

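```bash
python3 -m creep '[{"slide":[0,0,0],"roll":0,"grip":0.95},{"slide":[0,0,0],"roll":0,"grip":0.95},{"slide":[0,0,0],"roll":0,"grip":0.95},{"slide":[0,0,0],"roll":0,"grip":0.95},{"slide":[0,0,0],"roll":0,"grip":0.95},{"slide":[0,0,4],"roll":0,"grip":0.95},{"slide":[0,0,8],"roll":0,"grip":0.95},{"slide":[0,0,12],"roll":0,"grip":0.95},{"slide":[0,0,16],"roll":0,"grip":0.95},{"slide":[0,0,20],"roll":0,"grip":0.95},{"slide":[0,0,24],"roll":0,"grip":0.95},{"slide":[0,0,26],"roll":0,"grip":0.95},{"slide":[0,0,28],"roll":0,"grip":0.95},{"slide":[0,0,30],"roll":0,"grip":0.95},{"slide":[0,0,30],"roll":0,"grip":0.95},{"slide":[0,0,30],"roll":0,"grip":0.95}]'
python3 - <<'E'
from h import *
cv2.imwrite("pics/w3.png",cv2.resize(snapshot("wrist")[:,:,::-1],None,fx=1.5,fy=1.5))
E
```

```text
time: 3.83
tool_pos: [0.4611, 0.0387, 0.0189]
ee_rot: [-1.582, -0.002, 1.52]
wrist_force: [12.2, 4.7, -9.6]
width: 0.014
```

View pics/w3.png

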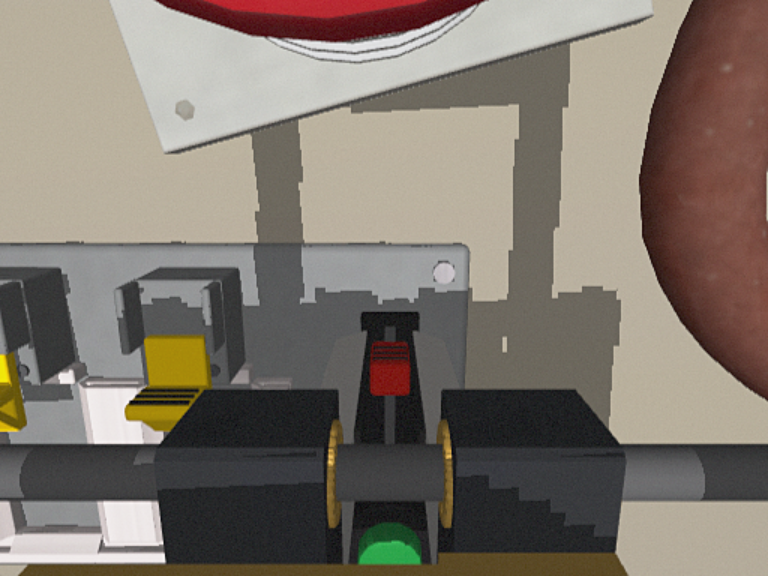

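```bash
python3 -m creep '[{"slide":[0,0,2],"roll":0,"grip":0.95},{"slide":[0,0,2],"roll":0,"grip":0.95},{"slide":[0,0,2],"roll":0,"grip":0.95}]'; python3 -m creep '[{"slide":[0,0,-3],"roll":0,"grip":0.5},{"slide":[0,0,-3],"roll":0,"grip":0.5},{"slide":[0,0,-3],"roll":0,"grip":0.5},{"slide":[0,0,-3],"roll":0,"grip":0.5},{"slide":[0,-30,-3],"roll":0,"grip":0.5},{"slide":[0,-70,-3],"roll":0,"grip":0.5},{"slide":[0,-110,-3],"roll":0,"grip":0.5},{"slide":[0,-150,-3],"roll":0,"grip":0.5},{"slide":[0,-180,-3],"roll":0,"grip":0.5},{"slide":[0,-180,-3],"roll":0,"grip":0.5},{"slide":[0,-180,-3],"roll":0,"grip":0.5}]'
python3 - <<'E'
from h import *
ci=camera_info("wrist");im=snapshot("wrist"); np.save("w4",ci,allow_pickle=True)
cv2.imwrite("pics/w4.png",cv2.resize(im[:,:,::-1],None,fx=1.5,fy=1.5))
E
```

```text
time: 4.13
tool_pos: [0.4561, 0.0389, 0.019]
ee_rot: [-1.575, -0.002, 1.52]
wrist_force: [4.3, 5.0, -0.6]
width: 0.0129
time: 5.05
tool_pos: [0.4587, 0.0378, 0.2006]
ee_rot: [-1.575, 0.0, 1.52]
wrist_force: [0.3, -0.7, -1.1]
width: 0.0472
```

View pics/w4.png

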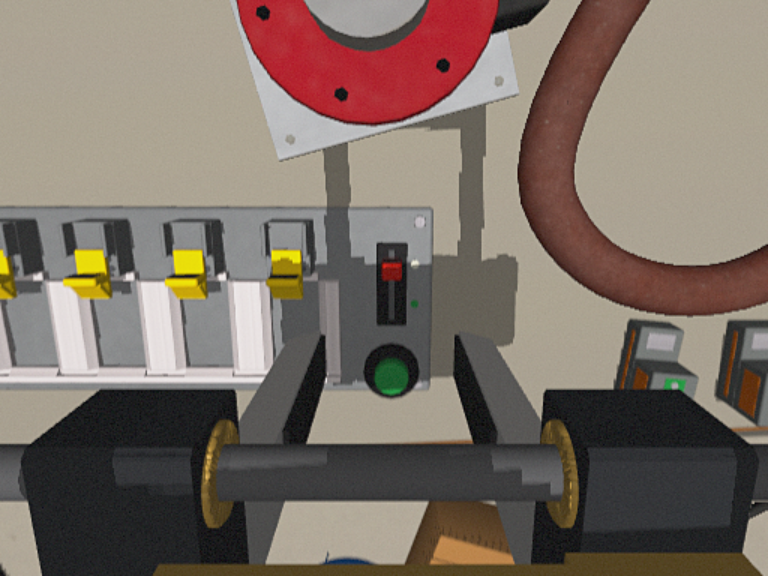

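```bash
python3 - <<'E'
from h import *
im=cv2.imread("pics/w4.png")[:,:,::-1]; crop(im,340,450,230,410,3.3,"pics/w4c.png")
im=cv2.imread("pics/w1.png")[:,:,::-1]; crop(im,340,450,190,370,3.3,"pics/w1d.png")
a=cv2.imread("pics/w4c.png");b=cv2.imread("pics/w1d.png"); cv2.imwrite("pics/w14.png",np.hstack([b,a]))
E
```

```text
(no output)
```

View pics/w14.png

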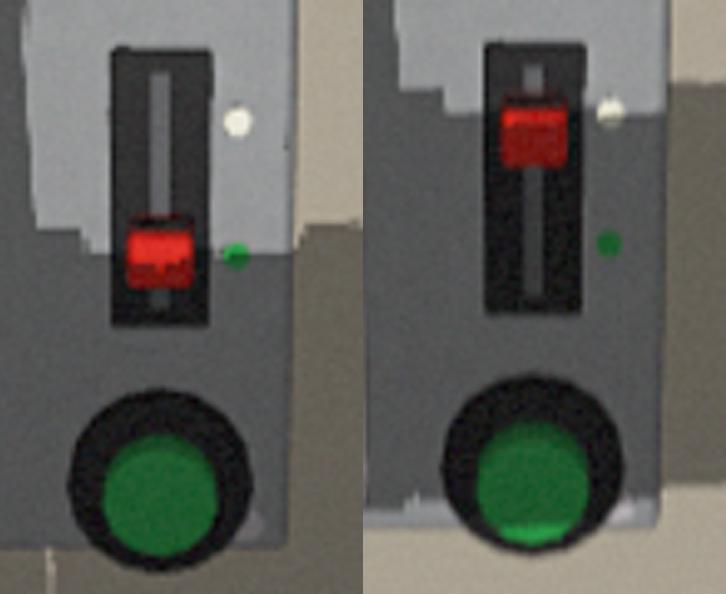

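```bash
python3 - <<'E'
from h import *
ci4=np.load("w4.npy",allow_pickle=True).item()
import copy
# w1 pose: reuse rotation, shift by tcp difference
ci1=copy.deepcopy(ci4); ci1["cam_to_world"][:3,3]+=np.array([0.4873-.4587,.0390-.0378,.2053-.2006])
f=lambda x,y:((x+.5)/1.5-.5,(y+.5)/1.5-.5)
k=lambda x,y,v0:f(340+x/3.3,v0+y/3.3)
for n,ci,v0,dx,ys,tr,dots in(("w1",ci1,190,0,(235,290),(48,325),(122,256)),("w4",ci4,230,363,(112,168),(42,313),(112,243))):
    X=[ray(ci,*k(172,y,v0),.037)[0] for y in ys]; print(n,"top",X,np.mean(X),"track",[ray(ci,*k(172,y,v0),.012)[0] for y in tr],"dots",[ray(ci,*k(172,y,v0),.008)[0] for y in dots])
E
```

```text
w1 top [np.float64(0.4837658363352723), np.float64(0.49537855016483545)] 0.48957219325005386 track [np.float64(0.44760829420300496), np.float64(0.5089783205261346)] dots [np.float64(0.46402638251695405), np.float64(0.4940454024140521)]
w4 top [np.float64(0.4561368401723218), np.float64(0.4678327103281595)] 0.4619847752502406 track [np.float64(0.445607587927609), np.float64(0.5070129820959708)] dots [np.float64(0.46179350509095585), np.float64(0.4917903670722676)]
```

```bash
python3 -m creep '[{"slide":[-40,0,-10],"roll":0,"grip":0.36},{"slide":[-80,0,-22],"roll":0,"grip":0.36},{"slide":[-120,0,-34],"roll":0,"grip":0.36},{"slide":[-160,0,-46],"roll":0,"grip":0.36},{"slide":[-166,0,-48],"roll":0,"grip":0.36},{"slide":[-166,0,-48],"roll":0,"grip":0.36},{"slide":[-166,0,-48],"roll":0,"grip":0.36}]'
python3 - <<'E'
from h import *
ci=camera_info("wrist");im=snapshot("wrist"); np.save("w5",ci,allow_pickle=True)
cv2.imwrite("pics/w5.png",im[:,:,::-1]); crop(im,70,470,100,260,2,"pics/w5c.png")
E
```

```text
time: 5.68
tool_pos: [0.4962, -0.1296, 0.1961]
ee_rot: [-1.566, -0.002, 1.519]
wrist_force: [0.5, -0.0, 0.0]
width: 0.0602
```

View pics/w5c.png

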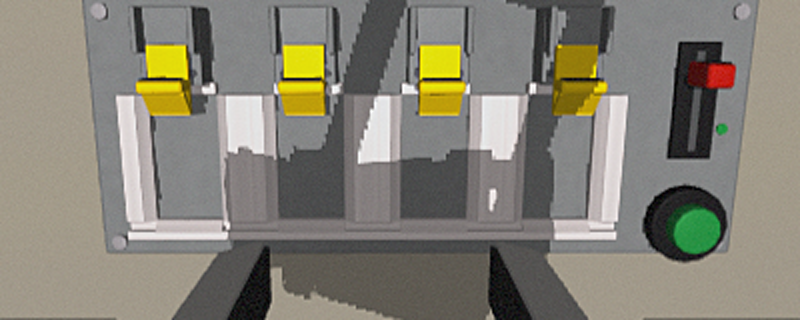

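```bash
cat > ov.py <<'E'
from h import *
def overlay(name,ci,im,ox,oy,yaw,roi,s):
    c,sn=np.cos(yaw),np.sin(yaw)
    big=cv2.resize(im[roi[2]:roi[3],roi[0]:roi[1],::-1],None,fx=s,fy=s,interpolation=cv2.INTER_CUBIC)
    def P(x,y,z):
        u,v=proj(ci,[ox+c*x-sn*y,oy+sn*x+c*y,z]); return int(round((u-roi[0]+.5)*s)),int(round((v-roi[2]+.5)*s))
    def rect(x0,x1,y0,y1,z,col):
        q=[P(x0,y0,z),P(x1,y0,z),P(x1,y1,z),P(x0,y1,z)]
        cv2.polylines(big,[np.array(q)],True,col,1)
    for y in(-99,-33,33,99):
        y/=1000
        rect(-.034,.034,y-.018,y+.018,.008,(0,0,255)); rect(-.034,.034,y-.018,y+.018,.019,(255,0,255))
        rect(-.042,-.026,y-.010,y+.010,.037,(0,255,0))
    rect(-.071,.071,-.152,.198,.008,(255,0,0))
    cv2.imwrite(name,big)
E
python3 - <<'E'
from ov import *
ci=np.load("w5.npy",allow_pickle=True).item(); im=cv2.imread("pics/w5.png")[:,:,::-1]
overlay("pics/o1.png",ci,im,.4849,-.1295,-.05,(70,470,90,250),2)
E
```

```text
(no output)
```

View pics/o1.png

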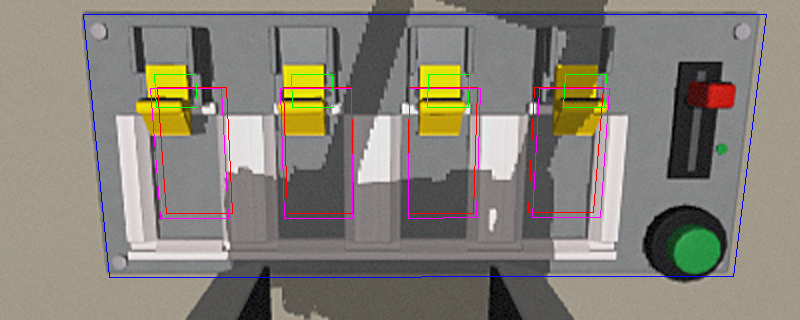

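```bash
sed -i 's/rect(-.071,.071,-.152,.198/rect(-.0855,.0565,-.151,.199/' ov.py; python3 - <<'E'
from ov import *
ci=np.load("w5.npy",allow_pickle=True).item(); im=cv2.imread("pics/w5.png")[:,:,::-1]
overlay("pics/o2.png",ci,im,.4985,-.1320,-.05,(90,410,100,230),2.5)
E
```

```text
(no output)
```

View pics/o2.png

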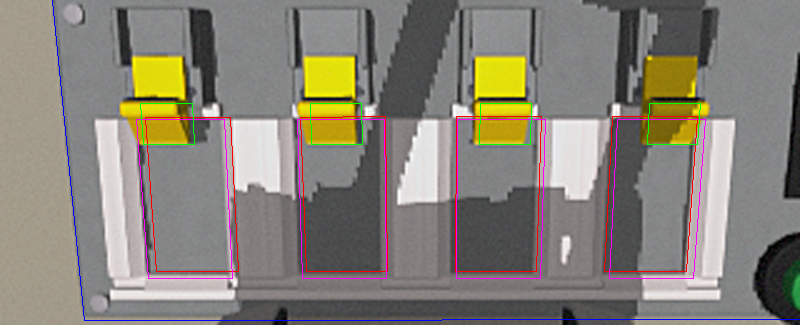

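```bash
python3 - <<'E'
from ov import *
ci=np.load("w5.npy",allow_pickle=True).item(); im=cv2.imread("pics/w5.png")[:,:,::-1]
A=[]
for r in((120,270,140,220),(250,400,140,220)):
    overlay("pics/t.png",ci,im,.4988,-.1323,-.051,r,5); A.append(cv2.imread("pics/t.png")[:300])
cv2.imwrite("pics/o3.png",np.vstack(A))
E
```

```text
(no output)
```

View pics/o3.png

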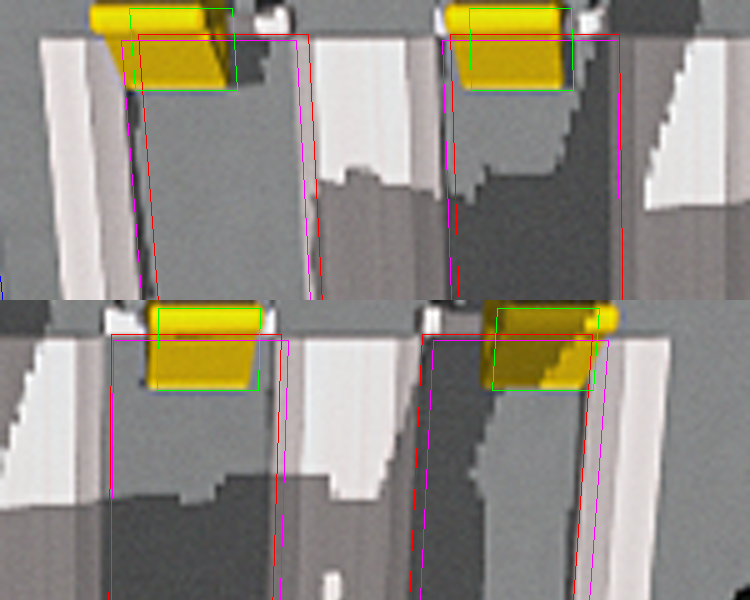

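```bash
python3 -c "
from h import *
ci=camera_info('wrist'); o=robot.get_obs(); print(proj(ci,o['tool_pos']),ci['cx'])
plan(.60,.30,.2,1.57)"
```

```text
(np.float64(260.93819989695106), np.float64(237.3697522824691)) 259.4445901594593
slide [433.5  -2.7 -82. ] roll -2.8 (or the other way 357.2) rows>= 11
```

```bash
python3 -m creep '[{"slide":[40,0,-8],"roll":0,"grip":0.36},{"slide":[80,0,-16],"roll":-1,"grip":0.36},{"slide":[120,0,-24],"roll":-2,"grip":0.36},{"slide":[160,0,-32],"roll":-2.8,"grip":0.36},{"slide":[200,0,-40],"roll":-2.8,"grip":0.36},{"slide":[240,0,-48],"roll":-2.8,"grip":0.36},{"slide":[280,0,-56],"roll":-2.8,"grip":0.36},{"slide":[320,0,-64],"roll":-2.8,"grip":0.36},{"slide":[360,0,-72],"roll":-2.8,"grip":0.36},{"slide":[400,0,-80],"roll":-2.8,"grip":0.36},{"slide":[433,0,-82],"roll":-2.8,"grip":0.36},{"slide":[433,0,-82],"roll":-2.8,"grip":0.36},{"slide":[433,0,-82],"roll":-2.8,"grip":0.36}]'
python3 - <<'E'
from h import *
ci=camera_info("wrist");im=snapshot("wrist"); np.save("w6",ci,allow_pickle=True)
cv2.imwrite("pics/w6.png",im[:,:,::-1]); crop(im,100,420,90,250,2.5,"pics/w6c.png")
E
```

```text
time: 6.82
tool_pos: [0.599, 0.3016, 0.1974]
ee_rot: [-1.569, 0.001, 1.575]
wrist_force: [-0.0, -0.1, 0.8]
width: 0.0599
```

View pics/w6c.png

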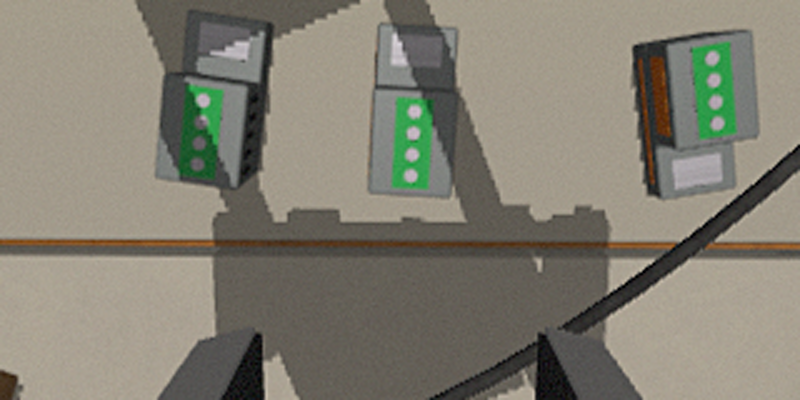

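```bash
python3 - <<'E'
from h import *
np.set_printoptions(precision=4,suppress=True)
ci=np.load("w6.npy",allow_pickle=True).item()
f=lambda x,y:(100+(x+.5)/2.5-.5,90+(y+.5)/2.5-.5)
for n,P in dict(R2=[(169,73),(252,84),(241,188),(156,179)],R1=[(373,88),(457,92),(451,197),(369,192)],L=[(667,40),(749,30),(757,135),(676,150)]).items():
    Q=np.array([ray(ci,*f(*p),.05) for p in P]); d=Q[3]-Q[0]+Q[2]-Q[1]; print(n,Q.mean(0),[round(np.linalg.norm(Q[i]-Q[(i+1)%4]),4) for i in range(4)],"yaw",np.arctan2(d[1],d[0]))
E
```

```text
R2 [0.5607 0.2271 0.05  ] [np.float64(0.0308), np.float64(0.0394), np.float64(0.0324), np.float64(0.0402)] yaw -0.1613049538737874
R1 [0.5645 0.3053 0.05  ] [np.float64(0.0313), np.float64(0.0395), np.float64(0.0314), np.float64(0.0391)] yaw -0.03928529995517894
L [0.5441 0.4165 0.05  ] [np.float64(0.0299), np.float64(0.0388), np.float64(0.0305), np.float64(0.0408)] yaw 0.16846096348585782
```

```bash
python3 -c "
from h import *
plan(.5607,.2271,.08,1.43);plan(.5607,.2271,.021,1.43)"
```

```text
slide [-72.6 118.   38.8] roll 8.2 (or the other way -351.8) rows>= 4
slide [-72.5 177.   38.7] roll 8.2 (or the other way -351.8) rows>= 5
```

```bash
python3 -m creep '[{"slide":[-36,20,20],"roll":5,"grip":0.36},{"slide":[-72.5,30,38.8],"roll":8.2,"grip":0.36},{"slide":[-72.5,70,38.8],"roll":8.2,"grip":0.36},{"slide":[-72.5,100,38.8],"roll":8.2,"grip":0.36},{"slide":[-72.5,100,38.8],"roll":8.2,"grip":0.36},{"slide":[-72.5,100,38.8],"roll":8.2,"grip":0.36}]'
python3 - <<'E'
from h import *
im=snapshot("wrist"); cv2.imwrite("pics/w7.png",cv2.resize(im[:,:,::-1],None,fx=1.5,fy=1.5)); plan(.5607,.2271,.021,1.43)
E
```

```text
time: 7.37
tool_pos: [0.5604, 0.2244, 0.0973]
ee_rot: [-1.567, 0.002, 1.425]
wrist_force: [1.3, -0.8, 0.7]
width: 0.0601
slide [ 1.6 78.8  1.9] roll -0.3 (or the other way 359.7) rows>= 2
```

View pics/w7.png

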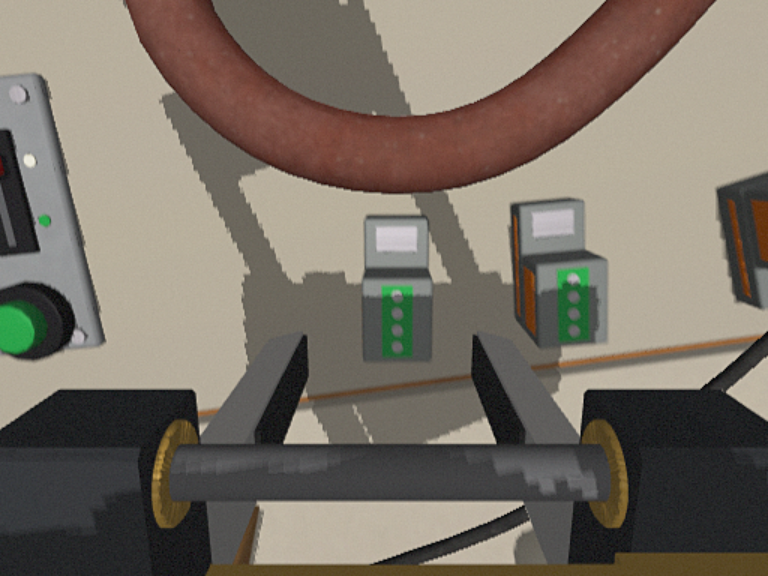

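```bash
python3 -m creep '[{"slide":[2,30,2],"roll":0,"grip":0.36},{"slide":[2,55,2],"roll":0,"grip":0.36},{"slide":[2,70,2],"roll":0,"grip":0.36},{"slide":[2,79,2],"roll":0,"grip":0.36},{"slide":[2,79,2],"roll":0,"grip":0.36},{"slide":[2,79,2],"roll":0,"grip":0.36}]'
python3 - <<'E'
from h import *
im=snapshot("wrist"); cv2.imwrite("pics/w8.png",cv2.resize(im[:,:,::-1],None,fx=1.5,fy=1.5)); plan(.5607,.2271,.021,1.43)
E
```

```text
time: 7.92
tool_pos: [0.562, 0.2286, 0.0216]
ee_rot: [-1.574, -0.001, 1.426]
wrist_force: [-0.7, 1.0, 0.2]
width: 0.0603
slide [-1.8  1.1  1.4] roll -0.2 (or the other way 359.8) rows>= 1
```

View pics/w8.png

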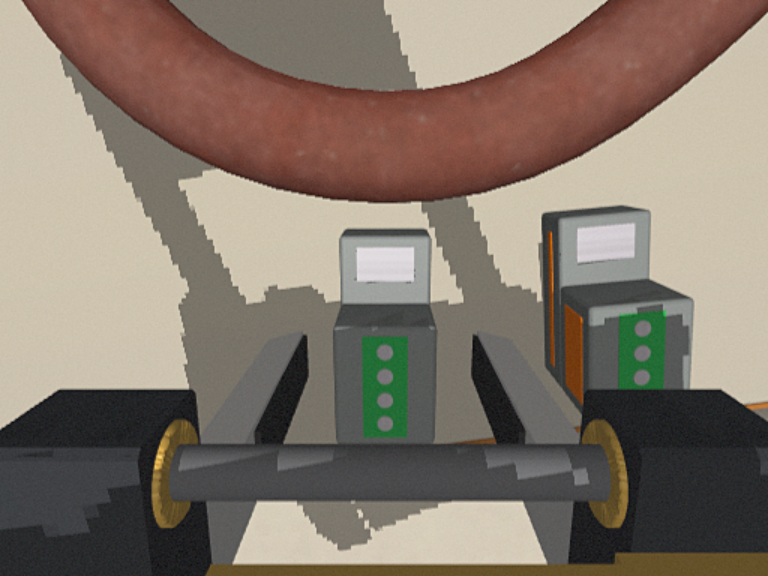

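```bash
python3 -m creep '[{"slide":[-1,0,0],"roll":0,"grip":0.8},{"slide":[-1,0,0],"roll":0,"grip":0.8},{"slide":[-1,0,0],"roll":0,"grip":0.8},{"slide":[-1,0,0],"roll":0,"grip":0.8},{"slide":[-1,-5,0],"roll":0,"grip":0.8},{"slide":[-1,-20,0],"roll":0,"grip":0.8},{"slide":[-1,-50,0],"roll":0,"grip":0.8},{"slide":[-1,-85,0],"roll":0,"grip":0.8},{"slide":[-1,-110,0],"roll":0,"grip":0.8},{"slide":[-1,-110,0],"roll":0,"grip":0.8}]'
python3 - <<'E'
from h import *
im=snapshot("wrist"); cv2.imwrite("pics/w9.png",cv2.resize(im[:,:,::-1],None,fx=1.5,fy=1.5)); plan(.5,-.1665,.13,1.5198)
E
```

```text
time: 8.8
tool_pos: [0.5639, 0.2282, 0.137]
ee_rot: [-1.582, -0.005, 1.426]
wrist_force: [0.4, -0.0, 0.2]
width: 0.032
slide [-399.1    2.1    5.1] roll -5.4 (or the other way 354.6) rows>= 10
```

View pics/w9.png

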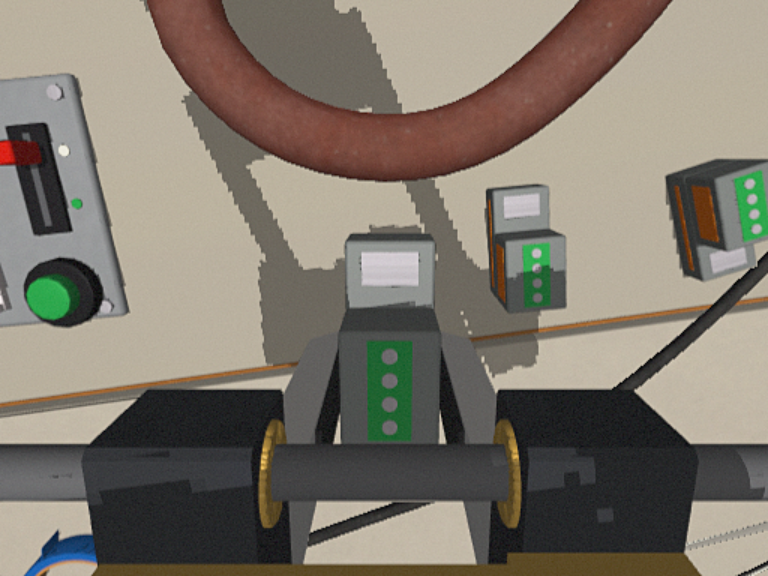

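```bash
python3 -c "
from h import *
ci=camera_info('wrist');o=robot.get_obs();print(o['tool_pos'],o['ee_rot'])
for off in(.040,.044,.048):
  y=o['ee_rot'][2]; p=o['tool_pos']+np.array([-np.sin(y),np.cos(y),0])*off; p[2]+=.001; print(off,np.array(proj(ci,p))*1.5)
plan(.5187,-.1676,.12,1.5198)"
```

```text
[0.56251318 0.2277235  0.13354158] [-1.57792161 -0.003413    1.42618291]
0.04 [391.74741367 248.74874219]
0.044 [391.76998167 237.29400914]
0.048 [391.79279589 225.71429685]
slide [-397.6   12.3  -13.5] roll -5.4 (or the other way 354.6) rows>= 10
```

```bash
python3 -m creep '[{"slide":[-25,0,-2],"roll":-1,"grip":0.8},{"slide":[-60,0,-4],"roll":-2,"grip":0.8},{"slide":[-100,0,-6],"roll":-3,"grip":0.8},{"slide":[-140,0,-8],"roll":-4,"grip":0.8},{"slide":[-180,0,-10],"roll":-5,"grip":0.8},{"slide":[-220,0,-12],"roll":-5.4,"grip":0.8},{"slide":[-260,0,-13],"roll":-5.4,"grip":0.8},{"slide":[-300,0,-13.5],"roll":-5.4,"grip":0.8},{"slide":[-340,5,-13.5],"roll":-5.4,"grip":0.8},{"slide":[-375,10,-13.5],"roll":-5.4,"grip":0.8},{"slide":[-390,20,-13.5],"roll":-5.4,"grip":0.8},{"slide":[-398,30,-13.5],"roll":-5.4,"grip":0.8},{"slide":[-398,30,-13.5],"roll":-5.4,"grip":0.8},{"slide":[-398,30,-13.5],"roll":-5.4,"grip":0.8},{"slide":[-398,30,-13.5],"roll":-5.4,"grip":0.8}]'
python3 - <<'E'
from h import *
ci=camera_info("wrist");im=snapshot("wrist"); np.save("w10",ci,allow_pickle=True);cv2.imwrite("pics/w10r.png",im[:,:,::-1]); cv2.imwrite("pics/w10.png",cv2.resize(im[:,:,::-1],None,fx=1.5,fy=1.5)); plan(.5187,-.1676,.1,1.5198)
E
```

```text
time: 10.1
tool_pos: [0.5163, -0.1672, 0.0988]
ee_rot: [-1.57, -0.001, 1.522]
wrist_force: [0.0, 0.4, -1.4]
width: 0.0319
slide [-0.2 -0.6 -2. ] roll 0.1 (or the other way -359.9) rows>= 1
```

View pics/w10.png

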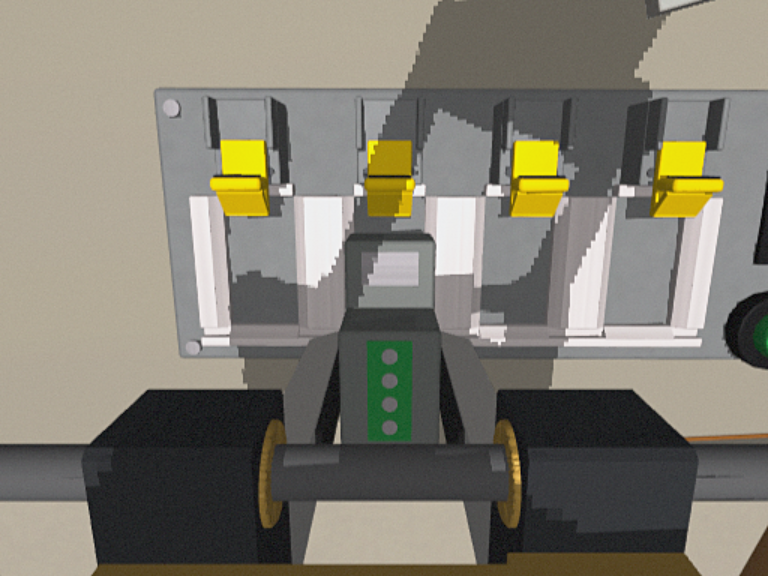

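```bash
python3 - <<'E'
from ov import *
ci=np.load("w10.npy",allow_pickle=True).item(); im=cv2.imread("pics/w10r.png")[:,:,::-1]
overlay("pics/o4.png",ci,im,.4984,-.1335,-.051,(200,360,110,230),5)
E
```

```text
(no output)
```

View pics/o4.png

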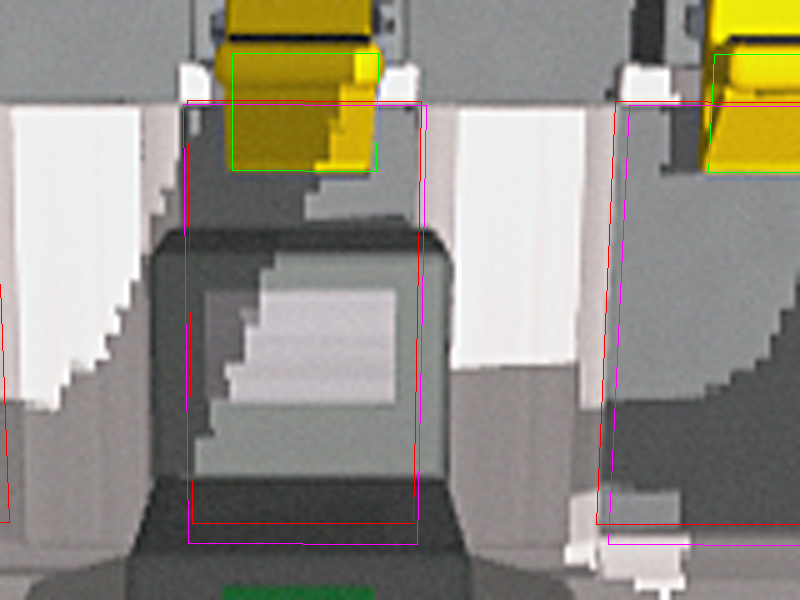

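```bash
python3 -m creep '[{"slide":[0,20,-2],"roll":0,"grip":0.8},{"slide":[0,38,-2],"roll":0,"grip":0.8},{"slide":[0,48,-2],"roll":0,"grip":0.8},{"slide":[0,52,-2],"roll":0,"grip":0.8},{"slide":[0,52,-2],"roll":0,"grip":0.8},{"slide":[0,52,-2],"roll":0,"grip":0.8}]'
python3 - <<'E'
from h import *
im=snapshot("wrist"); cv2.imwrite("pics/w11.png",cv2.resize(im[:,:,::-1],None,fx=1.5,fy=1.5)); plan(.5187,-.1676,.045,1.5198)
E
```

```text
time: 10.65
tool_pos: [0.519, -0.1686, 0.0482]
ee_rot: [-1.572, 0.0, 1.521]
wrist_force: [-0.4, -1.0, -0.5]
width: 0.0318
slide [1.2 3.7 0.6] roll 0.1 (or the other way -359.9) rows>= 1
```

View pics/w11.png

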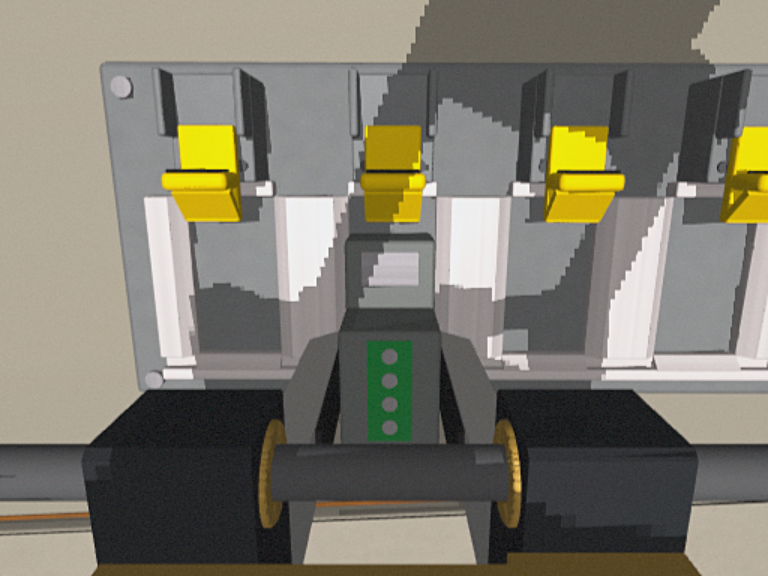

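```bash
python3 -m creep '[{"slide":[1,2,0],"roll":0,"grip":0.8},{"slide":[1,4,2],"roll":0,"grip":0.8},{"slide":[1,4,5],"roll":0,"grip":0.8},{"slide":[1,4,8],"roll":0,"grip":0.8},{"slide":[1,4,10],"roll":0,"grip":0.8},{"slide":[1,4,10.5],"roll":0,"grip":0.8},{"slide":[1,4,10.5],"roll":0,"grip":0.8},{"slide":[1,4,10.5],"roll":0,"grip":0.8}]'
python3 - <<'E'
from h import *
im=snapshot("wrist"); cv2.imwrite("pics/w12.png",cv2.resize(im[:,:,::-1],None,fx=1.5,fy=1.5)); plan(.5087,-.1671,.029,1.5198)
E
```

```text
time: 11.37
tool_pos: [0.5083, -0.1674, 0.0437]
ee_rot: [-1.572, -0.0, 1.52]
wrist_force: [3.0, 0.1, -2.3]
width: 0.032
slide [ 0.3 14.7 -0.4] roll 0.0 (or the other way -360.0) rows>= 1
```

View pics/w12.png

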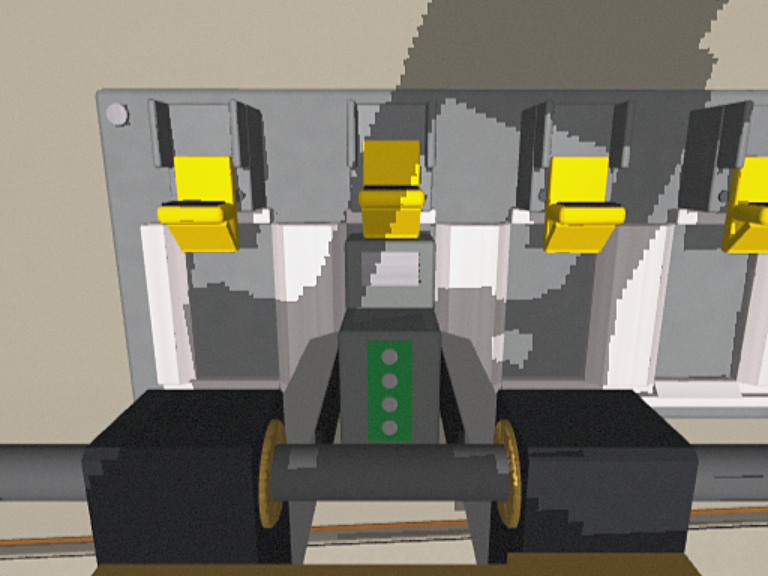

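Catch 3 has been pushed back (3 N), its tab at row 198 against 213 on its neighbours. Next I go down about 15 mm.

```bash
python3 -m creep '[{"slide":[0,4,0],"roll":0,"grip":0.8},{"slide":[0,8,0],"roll":0,"grip":0.8},{"slide":[0,11,0],"roll":0,"grip":0.8},{"slide":[0,13,0],"roll":0,"grip":0.8},{"slide":[0,15,0],"roll":0,"grip":0.8},{"slide":[0,16,0],"roll":0,"grip":0.8},{"slide":[0,16,0],"roll":0,"grip":0.8},{"slide":[0,16,0],"roll":0,"grip":0.8}]'
python3 - <<'E'
from h import *
im=snapshot("wrist"); cv2.imwrite("pics/w13.png",cv2.resize(im[:,:,::-1],None,fx=1.5,fy=1.5)); plan(.5087,-.1671,.029,1.5198)
E
```

```text
time: 12.08
tool_pos: [0.5072, -0.1671, 0.03]
ee_rot: [-1.569, -0.0, 1.521]
wrist_force: [-5.5, 2.6, 13.2]
width: 0.0317
slide [ 0.   1.  -1.6] roll 0.0 (or the other way -360.0) rows>= 1
```

View pics/w13.png

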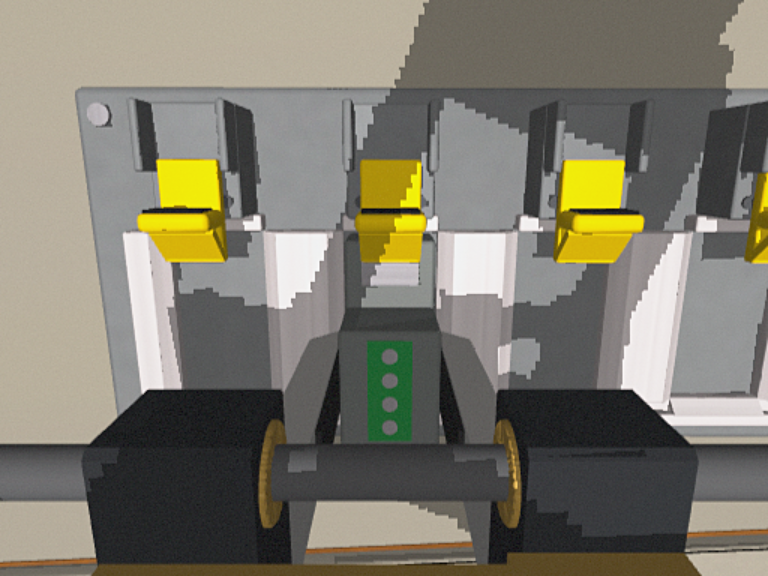

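```bash
python3 -m creep '[{"slide":[0,-1,0],"roll":0,"grip":0.47},{"slide":[0,-1,0],"roll":0,"grip":0.47},{"slide":[0,-1,0],"roll":0,"grip":0.47},{"slide":[0,-1,0],"roll":0,"grip":0.47},{"slide":[0,-30,0],"roll":0,"grip":0.47},{"slide":[0,-70,0],"roll":0,"grip":0.47},{"slide":[0,-110,0],"roll":0,"grip":0.47},{"slide":[0,-150,0],"roll":0,"grip":0.36},{"slide":[0,-165,0],"roll":0,"grip":0.36},{"slide":[0,-165,0],"roll":0,"grip":0.36}]'
python3 - <<'E'
from h import *
im=snapshot("wrist"); cv2.imwrite("pics/w14.png",cv2.resize(im[:,:,::-1],None,fx=1.5,fy=1.5)); plan(.60,.33,.2,1.57)
E
```

```text
time: 12.97
tool_pos: [0.5103, -0.1685, 0.1981]
ee_rot: [-1.58, 0.004, 1.52]
wrist_force: [0.0, -0.0, 0.8]
width: 0.0598
slide [501.8  -6.  -65.8] roll -2.8 (or the other way 357.2) rows>= 13
```

View pics/w14.png

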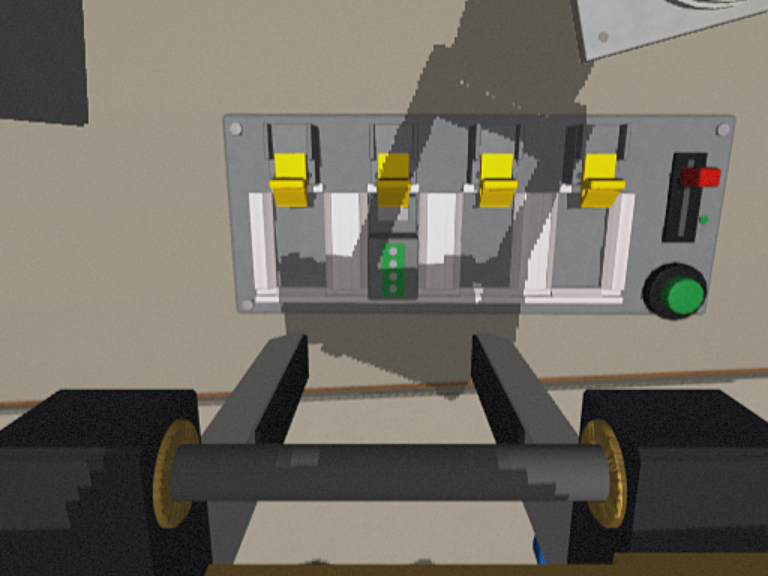

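```bash
python3 -c "
from h import *
plan(.5645,.3053,.11,1.53)"
```

```text
slide [475.5  83.9 -31.2] roll -0.6 (or the other way 359.4) rows>= 12
```

```bash
python3 -m creep '[{"slide":[40,0,-4],"roll":0,"grip":0.36},{"slide":[80,0,-8],"roll":0,"grip":0.36},{"slide":[120,0,-12],"roll":-0.6,"grip":0.36},{"slide":[160,0,-16],"roll":-0.6,"grip":0.36},{"slide":[200,0,-20],"roll":-0.6,"grip":0.36},{"slide":[240,0,-24],"roll":-0.6,"grip":0.36},{"slide":[280,0,-28],"roll":-0.6,"grip":0.36},{"slide":[320,5,-31],"roll":-0.6,"grip":0.36},{"slide":[360,15,-31],"roll":-0.6,"grip":0.36},{"slide":[395,30,-31],"roll":-0.6,"grip":0.36},{"slide":[430,50,-31],"roll":-0.6,"grip":0.36},{"slide":[460,70,-31],"roll":-0.6,"grip":0.36},{"slide":[475,84,-31],"roll":-0.6,"grip":0.36},{"slide":[475,84,-31],"roll":-0.6,"grip":0.36},{"slide":[475,84,-31],"roll":-0.6,"grip":0.36}]'
python3 - <<'E'
from h import *
im=snapshot("wrist"); cv2.imwrite("pics/w15.png",cv2.resize(im[:,:,::-1],None,fx=1.5,fy=1.5)); plan(.5645,.3053,.021,1.53)
E
```

```text
time: 14.27
tool_pos: [0.5612, 0.3045, 0.1051]
ee_rot: [-1.565, 0.004, 1.532]
wrist_force: [0.1, -0.2, -0.3]
width: 0.0604
slide [ 1.5 86.3 -2.1] roll 0.0 (or the other way -360.0) rows>= 3
```

View pics/w15.png

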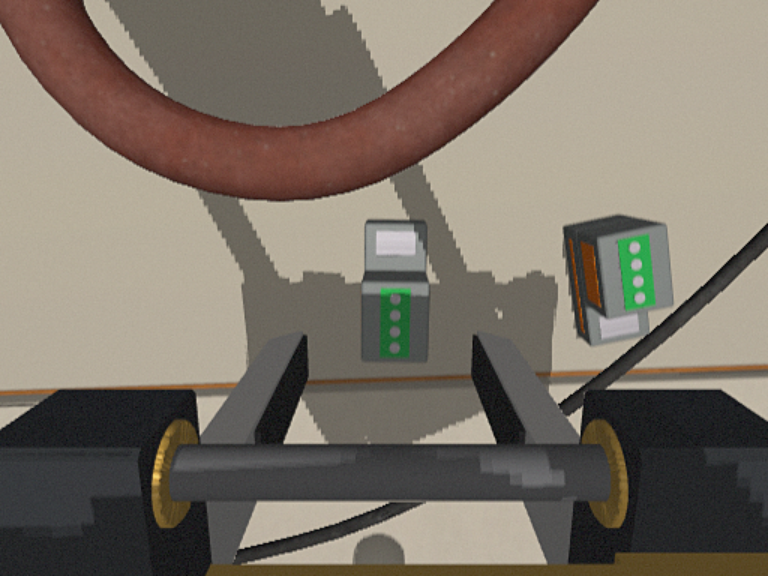

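```bash
python3 -m creep '[{"slide":[1.5,35,-2],"roll":0,"grip":0.36},{"slide":[1.5,65,-2],"roll":0,"grip":0.36},{"slide":[1.5,80,-2],"roll":0,"grip":0.36},{"slide":[1.5,85,-2],"roll":0,"grip":0.36},{"slide":[1.5,85,-2],"roll":0,"grip":0.36},{"slide":[1.5,85,-2],"roll":0,"grip":0.8},{"slide":[1.5,85,-2],"roll":0,"grip":0.8},{"slide":[1.5,85,-2],"roll":0,"grip":0.8},{"slide":[1.5,85,-2],"roll":0,"grip":0.8},{"slide":[1.5,85,-2],"roll":0,"grip":0.8}]'
python3 -m creep '[{"slide":[0,-5,0],"roll":0,"grip":0.8},{"slide":[0,-20,0],"roll":0,"grip":0.8},{"slide":[0,-50,0],"roll":0,"grip":0.8},{"slide":[0,-85,0],"roll":0,"grip":0.8},{"slide":[0,-110,0],"roll":0,"grip":0.8},{"slide":[0,-110,0],"roll":0,"grip":0.8},{"slide":[0,-110,0],"roll":0,"grip":0.8}]'
python3 - <<'E'
from h import *
im=snapshot("wrist"); cv2.imwrite("pics/w16.png",cv2.resize(im[:,:,::-1],None,fx=1.5,fy=1.5)); plan(.5001+.022,-.1005-.0011,.13,1.5198)
E
```

```text
time: 15.15
tool_pos: [0.5657, 0.3072, 0.0249]
ee_rot: [-1.573, -0.001, 1.531]
wrist_force: [0.4, 0.8, 1.5]
width: 0.0317
time: 15.73
tool_pos: [0.5659, 0.3076, 0.1358]
ee_rot: [-1.575, -0.002, 1.531]
wrist_force: [0.3, -0.1, -2.2]
width: 0.032
slide [-409.9    3.2   26.2] roll 0.6 (or the other way -359.4) rows>= 11
```

View pics/w16.png

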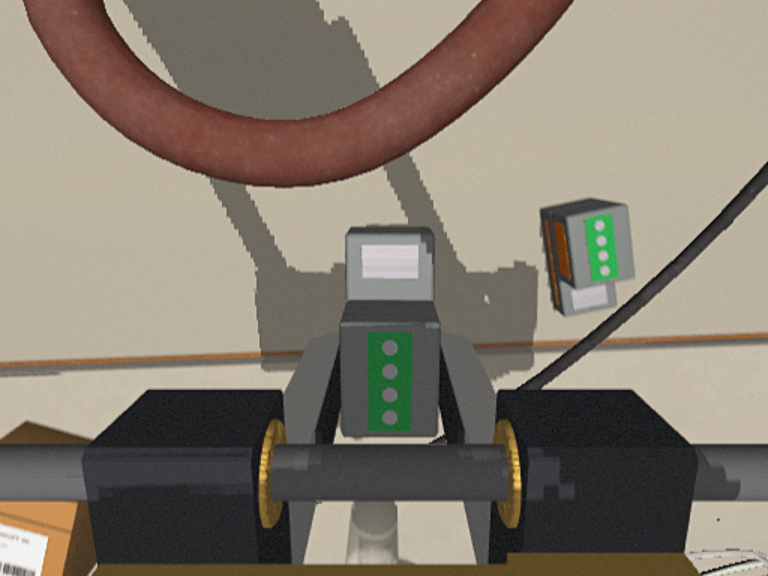

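```bash
python3 -c "
from h import *
ci=camera_info('wrist');o=robot.get_obs();print(o['tool_pos'],o['ee_rot'])
for off in(.040,.044,.048):
  y=o['ee_rot'][2]; p=o['tool_pos']+np.array([-np.sin(y),np.cos(y),0])*off; p[2]-=.0025; print(off,np.array(proj(ci,p))*1.5)
"
```

```text
[0.5646205  0.30693864 0.13313656] [-1.57051537e+00  7.39535886e-05  1.53100658e+00]
0.04 [391.50234057 247.25902351]
0.044 [391.52320388 236.01798284]
0.048 [391.54428345 224.66042162]
```

```bash
python3 -m creep '[{"slide":[-25,0,2],"roll":0,"grip":0.8},{"slide":[-60,0,4],"roll":0.3,"grip":0.8},{"slide":[-100,0,6],"roll":0.6,"grip":0.8},{"slide":[-140,0,9],"roll":0.6,"grip":0.8},{"slide":[-180,0,12],"roll":0.6,"grip":0.8},{"slide":[-220,0,14],"roll":0.6,"grip":0.8},{"slide":[-260,0,16],"roll":0.6,"grip":0.8},{"slide":[-300,0,18],"roll":0.6,"grip":0.8},{"slide":[-340,5,20],"roll":0.6,"grip":0.8},{"slide":[-375,10,23],"roll":0.6,"grip":0.8},{"slide":[-400,20,24],"roll":0.6,"grip":0.8},{"slide":[-409.5,30,24],"roll":0.6,"grip":0.8},{"slide":[-409.5,30,24],"roll":0.6,"grip":0.8},{"slide":[-409.5,30,24],"roll":0.6,"grip":0.8},{"slide":[-409.5,30,24],"roll":0.6,"grip":0.8}]'
python3 - <<'E'
from ov import *
ci=camera_info("wrist");im=snapshot("wrist"); overlay("pics/o5.png",ci,im,.4984,-.1335,-.051,(200,360,110,230),5); plan(.5241,-.1017,.1,1.5198)
E
```

```text
time: 17.03
tool_pos: [0.5243, -0.0997, 0.1026]
ee_rot: [-1.569, -0.001, 1.522]
wrist_force: [-0.8, 1.1, -1.9]
width: 0.0318
slide [-2.1  3.3  0.5] roll 0.1 (or the other way -359.9) rows>= 1
```

View pics/o5.png

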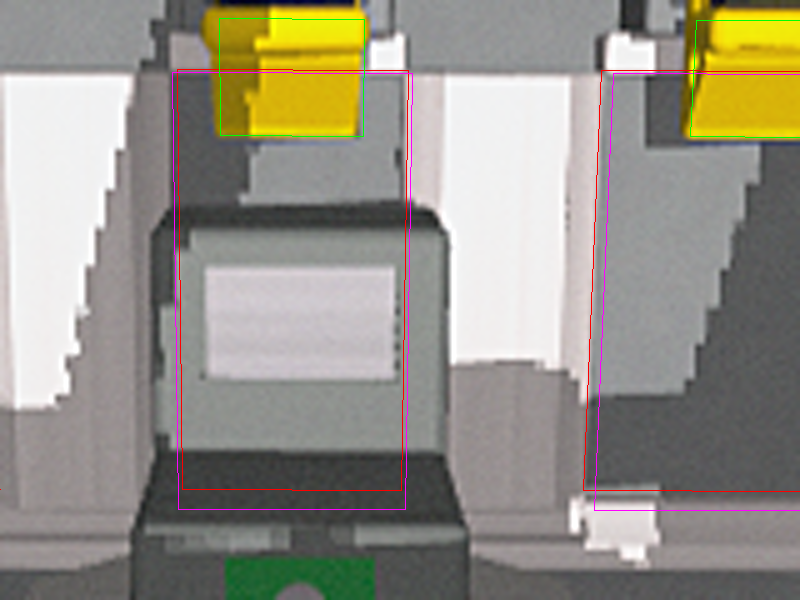

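```bash
python3 -m creep '[{"slide":[-2,20,0],"roll":0,"grip":0.8},{"slide":[-2.3,38,0],"roll":0,"grip":0.8},{"slide":[-2.3,48,0],"roll":0,"grip":0.8},{"slide":[-2.3,54,0],"roll":0,"grip":0.8},{"slide":[-2.3,54,0],"roll":0,"grip":0.8},{"slide":[-2.3,54,0],"roll":0,"grip":0.8},{"slide":[-2.3,54,0],"roll":0,"grip":0.8}]'
python3 - <<'E'
from h import *
im=snapshot("wrist"); cv2.imwrite("pics/w17.png",cv2.resize(im[:,:,::-1],None,fx=1.5,fy=1.5)); plan(.5241,-.1020,.048,1.5198)
E
```

```text
time: 17.67
tool_pos: [0.5254, -0.1035, 0.0507]
ee_rot: [-1.573, 0.0, 1.521]
wrist_force: [0.6, 0.4, -1.7]
width: 0.032
slide [1.5 2.8 1.4] roll 0.0 (or the other way -360.0) rows>= 1
```

View pics/w17.png

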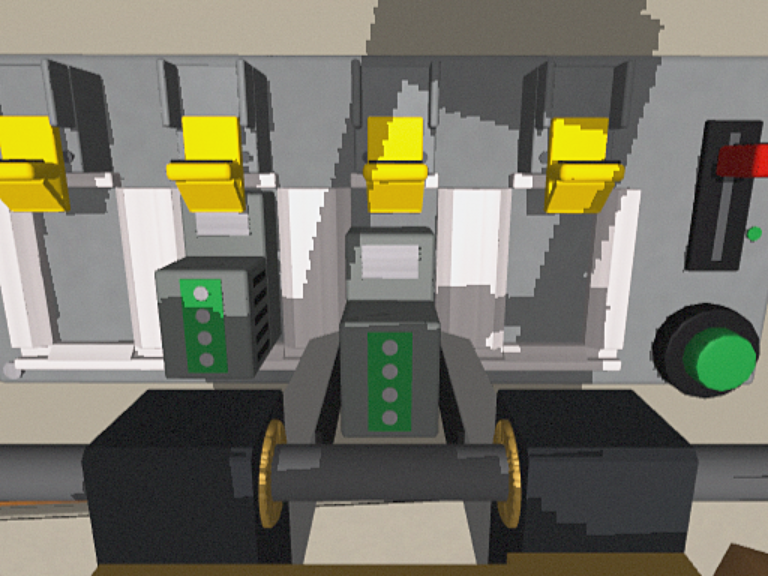

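```bash
python3 -m creep '[{"slide":[1.5,2,0],"roll":0,"grip":0.8},{"slide":[1.5,3,2],"roll":0,"grip":0.8},{"slide":[1.5,3,5],"roll":0,"grip":0.8},{"slide":[1.5,3,8],"roll":0,"grip":0.8},{"slide":[1.5,3,10],"roll":0,"grip":0.8},{"slide":[1.5,3,11.5],"roll":0,"grip":0.8},{"slide":[1.5,3,11.5],"roll":0,"grip":0.8},{"slide":[1.5,3,11.5],"roll":0,"grip":0.8}]'
python3 - <<'E'
from h import *
im=snapshot("wrist"); cv2.imwrite("pics/w18.png",cv2.resize(im[:,:,::-1],None,fx=1.5,fy=1.5)); plan(.5141,-.1016,.032,1.5198)
E
```

```text
time: 18.38
tool_pos: [0.5134, -0.1015, 0.0467]
ee_rot: [-1.572, -0.0, 1.52]
wrist_force: [2.3, -0.7, -2.3]
width: 0.0322
slide [-0.  14.7 -0.7] roll 0.0 (or the other way -360.0) rows>= 1
```

View pics/w18.png

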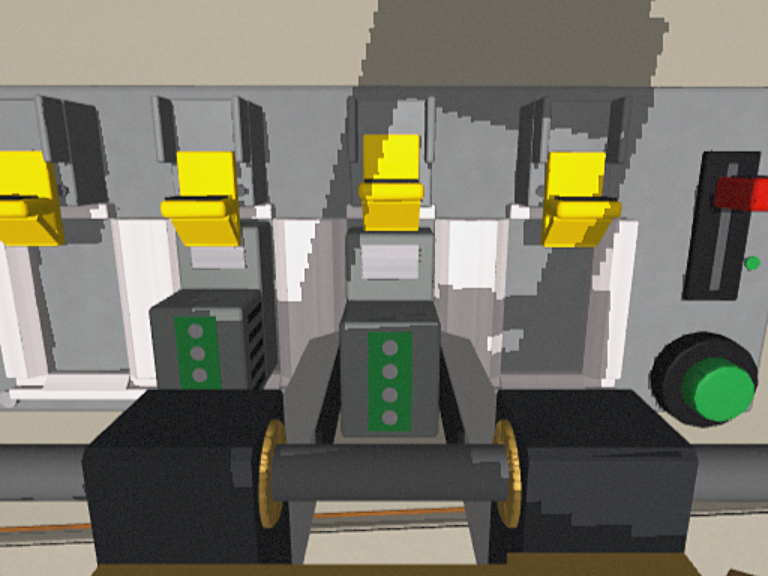

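```bash
python3 -m creep '[{"slide":[0,4,-0.5],"roll":0,"grip":0.8},{"slide":[0,8,-0.5],"roll":0,"grip":0.8},{"slide":[0,11,-0.5],"roll":0,"grip":0.8},{"slide":[0,13,-0.5],"roll":0,"grip":0.8},{"slide":[0,15,-0.5],"roll":0,"grip":0.8},{"slide":[0,16,-0.5],"roll":0,"grip":0.8},{"slide":[0,16,-0.5],"roll":0,"grip":0.8},{"slide":[0,16,-0.5],"roll":0,"grip":0.8}]'
python3 - <<'E'
from h import *
im=snapshot("wrist"); cv2.imwrite("pics/w19.png",cv2.resize(im[:,:,::-1],None,fx=1.5,fy=1.5))
E
```

```text
time: 19.1
tool_pos: [0.5127, -0.1014, 0.0329]
ee_rot: [-1.569, 0.0, 1.521]
wrist_force: [-5.8, 1.3, 13.6]
width: 0.0314
```

View pics/w19.png

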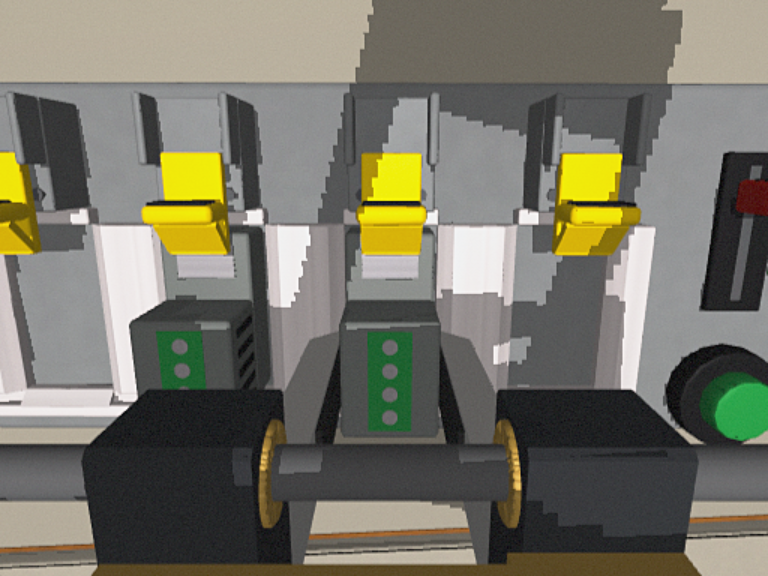

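The second module is in and its catch is shut, level with the others at row 213. Releasing it now.

```bash
python3 -m creep '[{"slide":[0,-1,0],"roll":0,"grip":0.47},{"slide":[0,-1,0],"roll":0,"grip":0.47},{"slide":[0,-1,0],"roll":0,"grip":0.47},{"slide":[0,-1,0],"roll":0,"grip":0.47},{"slide":[0,-30,0],"roll":0,"grip":0.47},{"slide":[0,-70,0],"roll":0,"grip":0.47},{"slide":[0,-110,0],"roll":0,"grip":0.47},{"slide":[0,-150,0],"roll":0,"grip":0.36},{"slide":[0,-165,0],"roll":0,"grip":0.36},{"slide":[0,-165,0],"roll":0,"grip":0.36}]'
python3 - <<'E'
from h import *
im=snapshot("wrist"); cv2.imwrite("pics/w20.png",cv2.resize(im[:,:,::-1],None,fx=1.5,fy=1.5))
t=snapshot("top"); crop(t,110,240,170,240,6,"pics/t20.png")
plan(.5441,.4165,.11,1.74); print(robot.get_obs()["joint_positions"])
E
```

```text
time: 19.98
tool_pos: [0.516, -0.1023, 0.201]
ee_rot: [-1.58, 0.002, 1.52]
wrist_force: [1.1, -0.7, -0.5]
width: 0.0602
slide [518.9  84.9  -4.6] roll -12.6 (or the other way 347.4) rows>= 13
[-3.03546787e-01  3.03832829e-02  1.45141326e+00  1.76015421e-05
  1.66026707e+00 -1.82389917e+00]
```

View pics/w20.png

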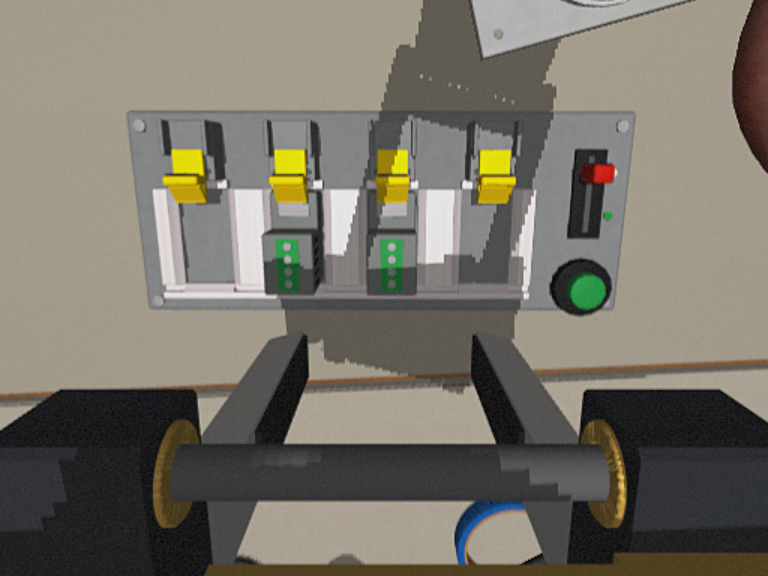

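View pics/t20.png

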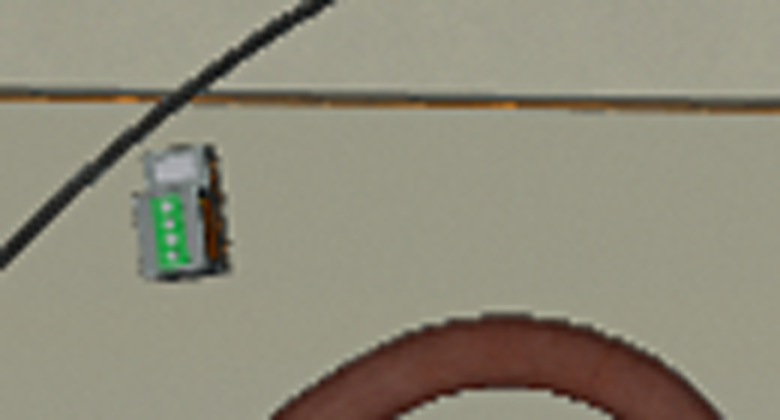

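```bash
python3 -m creep '[{"slide":[30,0,0],"roll":7,"grip":0.36},{"slide":[60,0,0],"roll":14,"grip":0.36},{"slide":[90,0,0],"roll":21,"grip":0.36},{"slide":[120,0,0],"roll":28,"grip":0.36},{"slide":[150,0,0],"roll":35,"grip":0.36},{"slide":[180,0,0],"roll":42,"grip":0.36},{"slide":[210,0,0],"roll":49,"grip":0.36},{"slide":[240,0,0],"roll":56,"grip":0.36},{"slide":[270,0,0],"roll":63,"grip":0.36},{"slide":[300,0,0],"roll":70,"grip":0.36},{"slide":[330,0,0],"roll":77,"grip":0.36},{"slide":[360,0,0],"roll":84,"grip":0.36},{"slide":[390,0,0],"roll":91,"grip":0.36},{"slide":[420,0,0],"roll":98,"grip":0.36},{"slide":[450,0,0],"roll":105,"grip":0.36},{"slide":[480,0,-2],"roll":112,"grip":0.36},{"slide":[500,0,-4],"roll":119,"grip":0.36},{"slide":[519,0,-5],"roll":126,"grip":0.36},{"slide":[519,0,-5],"roll":133,"grip":0.36},{"slide":[519,0,-5],"roll":140,"grip":0.36}]'
python3 -c "
from h import *
print(robot.get_obs()['joint_positions']);plan(.5441,.4165,.11,-1.40)"
```

```text
time: 21.75
tool_pos: [0.5431, 0.4171, 0.1901]
ee_rot: [-1.579, 0.001, -0.927]
wrist_force: [0.2, -0.1, 0.6]
width: 0.0601
[5.72191398e-01 4.02831631e-01 1.01810190e+00 6.21926926e-05
 1.72877260e+00 1.49945422e+00]
slide [ 1.2 80.1  1.1] roll 27.1 (or the other way -332.9) rows>= 4
```

```bash
python3 -m creep '[{"slide":[0,10,0],"roll":7,"grip":0.36},{"slide":[1,25,1],"roll":14,"grip":0.36},{"slide":[1,45,1],"roll":21,"grip":0.36},{"slide":[1,65,1],"roll":27,"grip":0.36},{"slide":[1,80,1],"roll":27,"grip":0.36},{"slide":[1,80,1],"roll":27,"grip":0.36},{"slide":[1,80,1],"roll":27,"grip":0.36}]'
python3 - <<'E'
from h import *
im=snapshot("wrist"); cv2.imwrite("pics/w21.png",cv2.resize(im[:,:,::-1],None,fx=1.5,fy=1.5)); plan(.5441,.4165,.021,-1.40)
E
```

```text
time: 22.33
tool_pos: [0.5441, 0.4151, 0.1109]
ee_rot: [-1.578, -0.003, -1.394]
wrist_force: [0.3, -0.3, 1.0]
width: 0.06
slide [-1.  92.4 -0.7] roll 0.3 (or the other way -359.7) rows>= 3
```

View pics/w21.png

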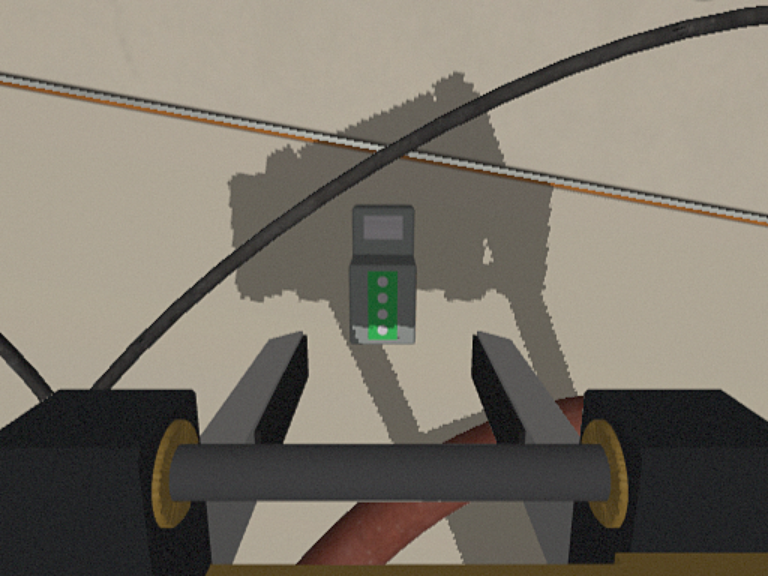

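```bash
python3 - <<'E'
from h import *
ci=camera_info("wrist");o=robot.get_obs();print(o["tool_pos"])
f=lambda x,y:((x+.5)/1.5-.5,(y+.5)/1.5-.5)
Q=np.array([ray(ci,*f(*p),.05) for p in[(350,264),(415,264),(415,343),(351,343)]]);print(Q.mean(0),[np.linalg.norm(Q[i]-Q[(i+1)%4]) for i in range(4)]); plan(*Q.mean(0)[:2],.021,-1.4)
E
```

```text
[0.54522451 0.4158279  0.11335368]
[0.54573509 0.41826631 0.05      ] [np.float64(0.03096561624941833), np.float64(0.03980427878978619), np.float64(0.0316743609010265), np.float64(0.03979058256544099)]
slide [-2.4 92.3  1.3] roll 0.3 (or the other way -359.7) rows>= 3
```

```bash
python3 -m creep '[{"slide":[-2,35,0.5],"roll":0.3,"grip":0.36},{"slide":[-2,65,0.5],"roll":0.3,"grip":0.36},{"slide":[-2,83,0.5],"roll":0.3,"grip":0.36},{"slide":[-2,91,0.5],"roll":0.3,"grip":0.36},{"slide":[-2,91,0.5],"roll":0.3,"grip":0.36},{"slide":[-2,91,0.5],"roll":0.3,"grip":0.8},{"slide":[-2,91,0.5],"roll":0.3,"grip":0.8},{"slide":[-2,91,0.5],"roll":0.3,"grip":0.8},{"slide":[-2,91,0.5],"roll":0.3,"grip":0.8},{"slide":[-2,91,0.5],"roll":0.3,"grip":0.8}]'
python3 -m creep '[{"slide":[0,-5,0],"roll":0,"grip":0.8},{"slide":[0,-20,0],"roll":0,"grip":0.8},{"slide":[0,-50,0],"roll":0,"grip":0.8},{"slide":[0,-85,0],"roll":0,"grip":0.8},{"slide":[0,-110,0],"roll":0,"grip":0.8},{"slide":[0,-110,0],"roll":0,"grip":0.8},{"slide":[0,-110,0],"roll":0,"grip":0.8}]'
python3 - <<'E'
from h import *
im=snapshot("wrist"); cv2.imwrite("pics/w22.png",cv2.resize(im[:,:,::-1],None,fx=1.5,fy=1.5)); 
ci=camera_info('wrist');o=robot.get_obs();print(o['tool_pos'],o['ee_rot'])
for off in(.040,.044,.048):
  y=o['ee_rot'][2]; p=o['tool_pos']+np.array([-np.sin(y),np.cos(y),0])*off; p[2]-=.000; print(off,np.array(proj(ci,p))*1.5)
plan(.5034+.022,-.0346-.0011,.13,1.5198)
E
```

```text
time: 23.22
tool_pos: [0.5471, 0.4189, 0.0262]
ee_rot: [-1.568, 0.001, -1.4]
wrist_force: [0.3, -0.0, 1.0]
width: 0.0319
time: 23.8
tool_pos: [0.547, 0.419, 0.1366]
ee_rot: [-1.567, 0.002, -1.4]
wrist_force: [-0.1, 0.1, -2.2]
width: 0.0319
[0.54578439 0.41819903 0.13356038] [-1.57189670e+00 -3.61509301e-04 -1.39957938e+00]
0.04 [387.00538054 244.7742647 ]
0.044 [387.00295062 233.35429349]
0.048 [387.00049479 221.81252703]
slide [443.8   3.8 -97.4] roll -167.3 (or the other way 192.7) rows>= 24
```

View pics/w22.png

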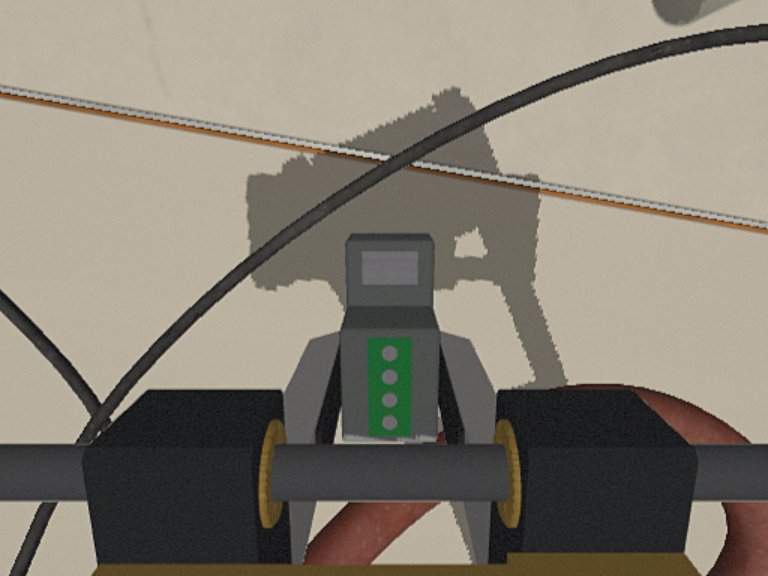

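```bash
python3 -m creep '[{"slide":[12,-2,-3],"roll":-4,"grip":0.8},{"slide":[30,-4,-7],"roll":-10,"grip":0.8},{"slide":[55,-5,-12],"roll":-17,"grip":0.8},{"slide":[80,-5,-18],"roll":-24,"grip":0.8},{"slide":[105,-5,-24],"roll":-31,"grip":0.8},{"slide":[130,-5,-29],"roll":-38,"grip":0.8},{"slide":[155,-5,-34],"roll":-45,"grip":0.8},{"slide":[180,-5,-40],"roll":-52,"grip":0.8},{"slide":[205,-5,-45],"roll":-59,"grip":0.8},{"slide":[230,-5,-50],"roll":-66,"grip":0.8},{"slide":[255,-5,-56],"roll":-73,"grip":0.8},{"slide":[280,-5,-62],"roll":-80,"grip":0.8},{"slide":[305,-5,-67],"roll":-87,"grip":0.8},{"slide":[330,-5,-72],"roll":-94,"grip":0.8},{"slide":[355,-5,-78],"roll":-101,"grip":0.8},{"slide":[380,-5,-83],"roll":-108,"grip":0.8},{"slide":[400,-5,-88],"roll":-115,"grip":0.8},{"slide":[420,-5,-92],"roll":-122,"grip":0.8},{"slide":[435,-5,-96],"roll":-129,"grip":0.8},{"slide":[444,-5,-98],"roll":-136,"grip":0.8}]'
python3 -c "
from h import *
plan(.5262,-.0358,.10,1.5198)"
```

```text
time: 25.52
tool_pos: [0.523, -0.0373, 0.1356]
ee_rot: [-1.565, 0.003, 0.978]
wrist_force: [0.2, 0.3, -0.9]
width: 0.0319
slide [ 3.2 35.6 -2.1] roll -31.0 (or the other way 329.0) rows>= 5
```

```bash
python3 -m creep '[{"slide":[1,0,-1],"roll":-7,"grip":0.8},{"slide":[2,0,-2],"roll":-14,"grip":0.8},{"slide":[3,5,-2],"roll":-21,"grip":0.8},{"slide":[3,15,-2],"roll":-28,"grip":0.8},{"slide":[3,28,-2],"roll":-31,"grip":0.8},{"slide":[3,34,-2],"roll":-31,"grip":0.8},{"slide":[3,34,-2],"roll":-31,"grip":0.8},{"slide":[3,34,-2],"roll":-31,"grip":0.8},{"slide":[3,34,-2],"roll":-31,"grip":0.8}]'
python3 - <<'E'
from ov import *
ci=camera_info("wrist");im=snapshot("wrist"); overlay("pics/o6.png",ci,im,.4984,-.1335,-.051,(180,340,90,210),5); plan(.5262,-.0358,.1,1.5198)
E
```

```text
time: 26.27
tool_pos: [0.5285, -0.0344, 0.1052]
ee_rot: [-1.57, -0.0, 1.514]
wrist_force: [-1.1, 0.1, -1.3]
width: 0.0318
slide [-1.5  5.8  2.6] roll -0.3 (or the other way 359.7) rows>= 1
```

View pics/o6.png

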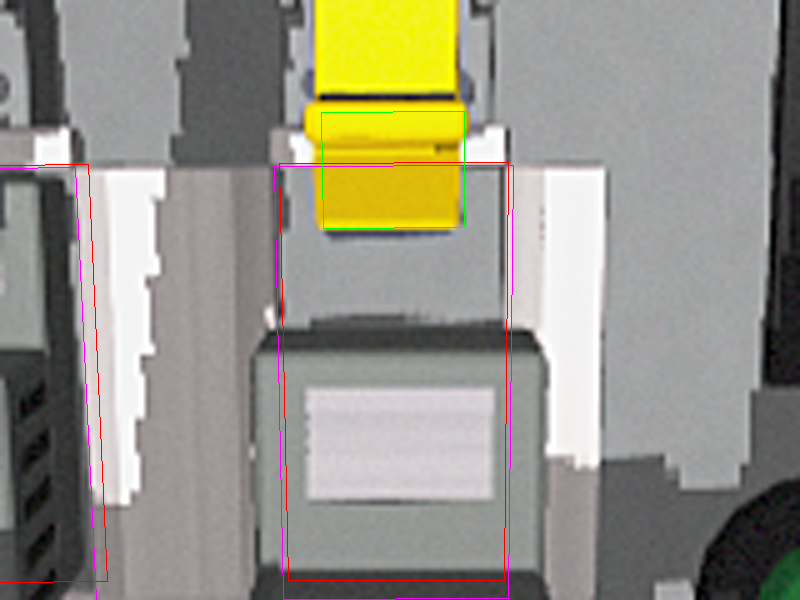

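```bash
python3 -m creep '[{"slide":[-2,20,2],"roll":-0.3,"grip":0.8},{"slide":[-2,40,2],"roll":-0.3,"grip":0.8},{"slide":[-2,51,2],"roll":-0.3,"grip":0.8},{"slide":[-2,56,2],"roll":-0.3,"grip":0.8},{"slide":[-2,56,2],"roll":-0.3,"grip":0.8},{"slide":[-2,56,2],"roll":-0.3,"grip":0.8},{"slide":[-2,56,2],"roll":-0.3,"grip":0.8}]'
python3 - <<'E'
from h import *
im=snapshot("wrist"); cv2.imwrite("pics/w23.png",cv2.resize(im[:,:,::-1],None,fx=1.5,fy=1.5)); plan(.5162,-.0358,.048,1.5198)
E
```

```text
time: 26.9
tool_pos: [0.5276, -0.0364, 0.0509]
ee_rot: [-1.573, 0.0, 1.52]
wrist_force: [-0.5, 0.4, -2.2]
width: 0.0321
slide [ 0.1  2.9 11.5] roll 0.0 (or the other way -360.0) rows>= 1
```

View pics/w23.png

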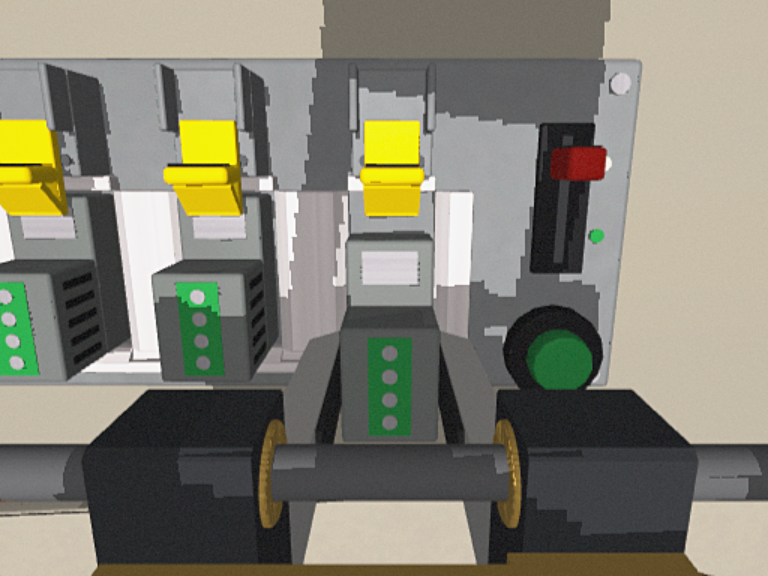

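```bash
python3 -m creep '[{"slide":[0.5,2,0],"roll":0,"grip":0.8},{"slide":[0.5,3,2],"roll":0,"grip":0.8},{"slide":[0.5,3,5],"roll":0,"grip":0.8},{"slide":[0.5,3,8],"roll":0,"grip":0.8},{"slide":[0.5,3,10],"roll":0,"grip":0.8},{"slide":[0.5,3,11.5],"roll":0,"grip":0.8},{"slide":[0.5,3,11.5],"roll":0,"grip":0.8},{"slide":[0.5,3,11.5],"roll":0,"grip":0.8}]'
python3 - <<'E'
from h import *
im=snapshot("wrist"); cv2.imwrite("pics/w24.png",cv2.resize(im[:,:,::-1],None,fx=1.5,fy=1.5)); plan(.5162,-.0358,.032,1.5198)
E
```

```text
time: 27.62
tool_pos: [0.5155, -0.0352, 0.0467]
ee_rot: [-1.572, -0.0, 1.52]
wrist_force: [2.5, 0.4, -2.1]
width: 0.0318
slide [-0.6 14.7 -0.7] roll 0.0 (or the other way -360.0) rows>= 1
```

View pics/w24.png

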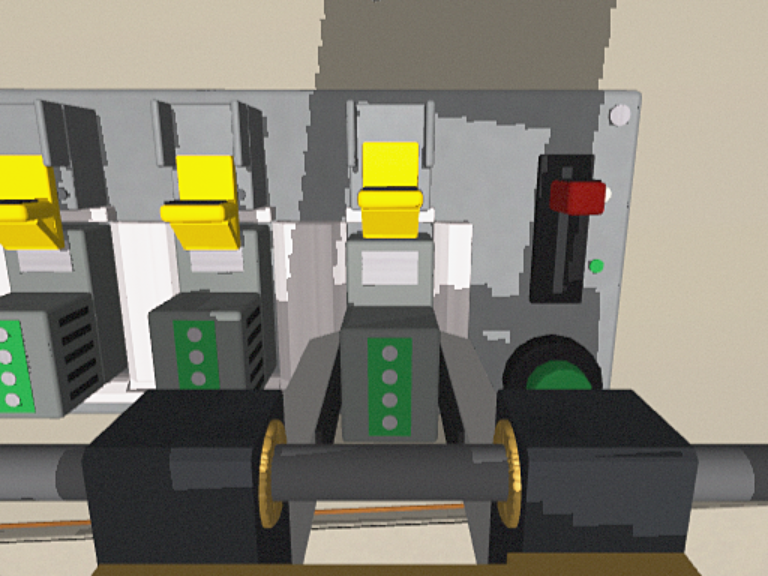

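```bash
python3 -m creep '[{"slide":[-0.3,4,-0.5],"roll":0,"grip":0.8},{"slide":[-0.3,8,-0.5],"roll":0,"grip":0.8},{"slide":[-0.3,11,-0.5],"roll":0,"grip":0.8},{"slide":[-0.3,13,-0.5],"roll":0,"grip":0.8},{"slide":[-0.3,15,-0.5],"roll":0,"grip":0.8},{"slide":[-0.3,16,-0.5],"roll":0,"grip":0.8},{"slide":[-0.3,16,-0.5],"roll":0,"grip":0.8},{"slide":[-0.3,16,-0.5],"roll":0,"grip":0.8}]'
python3 - <<'E'
from h import *
im=snapshot("wrist"); cv2.imwrite("pics/w25.png",cv2.resize(im[:,:,::-1],None,fx=1.5,fy=1.5))
E
```

```text
time: 28.33
tool_pos: [0.5155, -0.0356, 0.034]
ee_rot: [-1.571, 0.0, 1.521]
wrist_force: [-6.1, 1.0, 17.1]
width: 0.0317
```

View pics/w25.png

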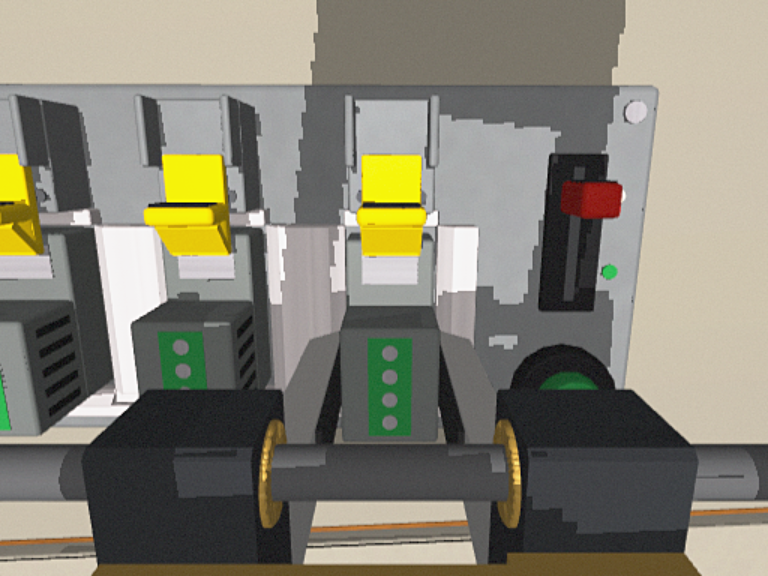

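Catch 1 has snapped shut over the step, at row 215 like catch 2. Now I release and check from above.

```bash
python3 -m creep '[{"slide":[0,-1,0],"roll":0,"grip":0.47},{"slide":[0,-1,0],"roll":0,"grip":0.47},{"slide":[0,-1,0],"roll":0,"grip":0.47},{"slide":[0,-1,0],"roll":0,"grip":0.47},{"slide":[0,-30,0],"roll":0,"grip":0.47},{"slide":[0,-70,0],"roll":0,"grip":0.47},{"slide":[0,-110,0],"roll":0,"grip":0.47},{"slide":[0,-150,0],"roll":0,"grip":0.5},{"slide":[0,-165,0],"roll":0,"grip":0.5},{"slide":[0,-165,0],"roll":0,"grip":0.5},{"slide":[0,-165,0],"roll":0,"grip":0.5}]'
python3 - <<'E'
from ov import *
ci=camera_info("wrist");im=snapshot("wrist"); cv2.imwrite("pics/w26.png",im[:,:,::-1]); crop(im,40,360,70,220,2.5,"pics/w26c.png")
t=snapshot("top"); crop(t,120,385,120,270,3,"pics/t26.png")
plan(.4605,.0378,.06,1.5198)
E
```

```text
time: 29.3
tool_pos: [0.5158, -0.0356, 0.1955]
ee_rot: [-1.572, 0.0, 1.52]
wrist_force: [-0.2, 0.4, -0.5]
width: 0.047
slide [ 70.2 133.   56.8] roll 0.0 (or the other way -360.0) rows>= 4
```

View pics/w26c.png

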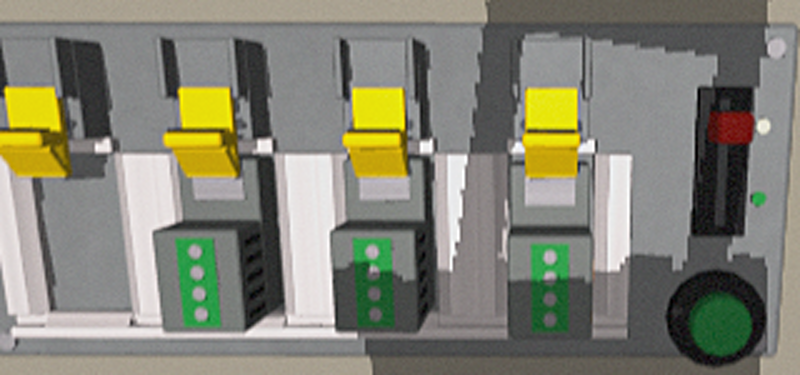

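View pics/t26.png

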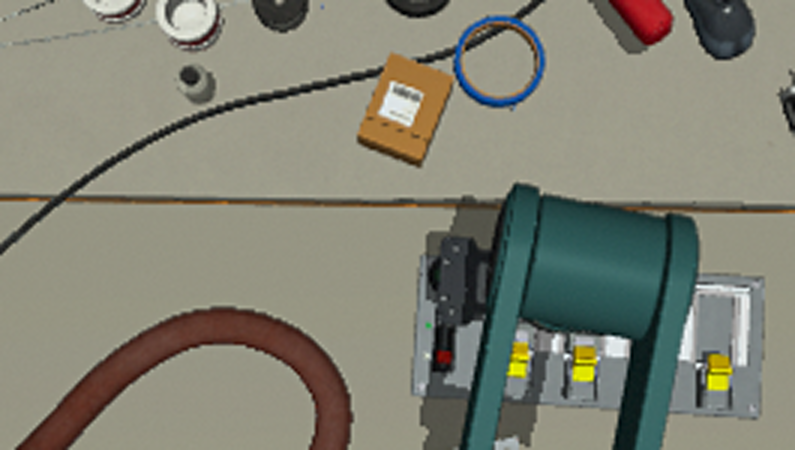

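```bash
python3 -m creep '[{"slide":[30,0,25],"roll":0,"grip":0.5},{"slide":[60,0,48],"roll":0,"grip":0.5},{"slide":[70.5,20,55.5],"roll":0,"grip":0.5},{"slide":[70.5,60,55.5],"roll":0,"grip":0.5},{"slide":[70.5,100,55.5],"roll":0,"grip":0.5},{"slide":[70.5,120,55.5],"roll":0,"grip":0.5},{"slide":[70.5,125,55.5],"roll":0,"grip":0.5},{"slide":[70.5,125,55.5],"roll":0,"grip":0.5}]'
python3 - <<'E'
from h import *
im=snapshot("wrist"); cv2.imwrite("pics/w27.png",cv2.resize(im[:,:,::-1],None,fx=1.5,fy=1.5)); plan(.4612,.0378,.018,1.5198)
E
```

```text
time: 30.07
tool_pos: [0.4607, 0.0378, 0.0666]
ee_rot: [-1.562, 0.0, 1.52]
wrist_force: [0.4, -0.3, -0.4]
width: 0.0474
slide [ 0.  51.1  1.3] roll 0.0 (or the other way -360.0) rows>= 2
```

View pics/w27.png

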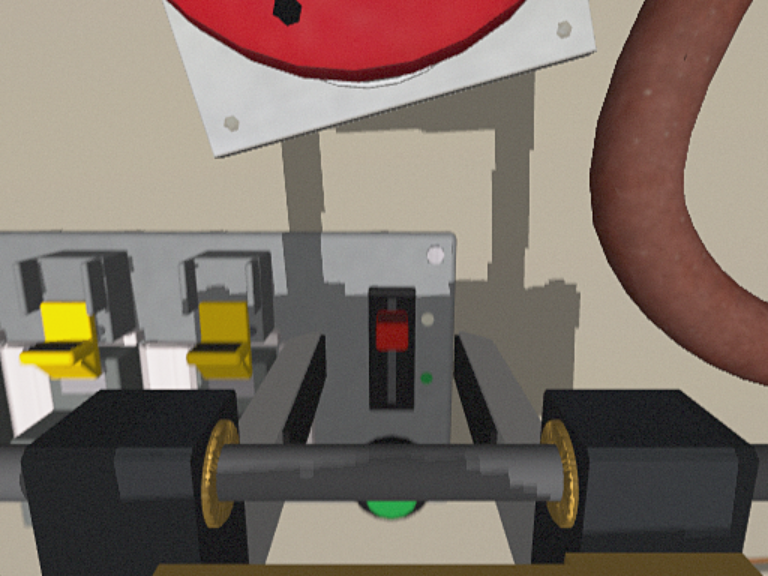

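```bash
python3 -m creep '[{"slide":[0,20,0],"roll":0,"grip":0.5},{"slide":[0,40,0],"roll":0,"grip":0.5},{"slide":[0,50,0],"roll":0,"grip":0.5},{"slide":[0,50,0],"roll":0,"grip":0.5},{"slide":[0,50,0],"roll":0,"grip":0.95},{"slide":[0,50,0],"roll":0,"grip":0.95},{"slide":[0,50,0],"roll":0,"grip":0.95},{"slide":[0,50,0],"roll":0,"grip":0.95},{"slide":[0,50,0],"roll":0,"grip":0.95},{"slide":[0,50,-4],"roll":0,"grip":0.95},{"slide":[0,50,-8],"roll":0,"grip":0.95},{"slide":[0,50,-12],"roll":0,"grip":0.95},{"slide":[0,50,-16],"roll":0,"grip":0.95},{"slide":[0,50,-20],"roll":0,"grip":0.95},{"slide":[0,50,-24],"roll":0,"grip":0.95},{"slide":[0,50,-27],"roll":0,"grip":0.95},{"slide":[0,50,-29],"roll":0,"grip":0.95},{"slide":[0,50,-30],"roll":0,"grip":0.95},{"slide":[0,50,-30],"roll":0,"grip":0.95},{"slide":[0,50,-30],"roll":0,"grip":0.95}]'
python3 - <<'E'
from h import *
im=snapshot("wrist"); cv2.imwrite("pics/w28.png",cv2.resize(im[:,:,::-1],None,fx=1.5,fy=1.5)); print(robot.get_obs()["wrist_force"],robot.get_obs()["tool_pos"])
E
```

```text
time: 31.78
tool_pos: [0.4944, 0.037, 0.0212]
ee_rot: [-1.571, -0.002, 1.521]
wrist_force: [-2.3, 4.9, 6.4]
width: 0.0139
[-2.09237296  4.02769497  5.87180832] [0.49443569 0.03699582 0.02120015]
```

View pics/w28.png

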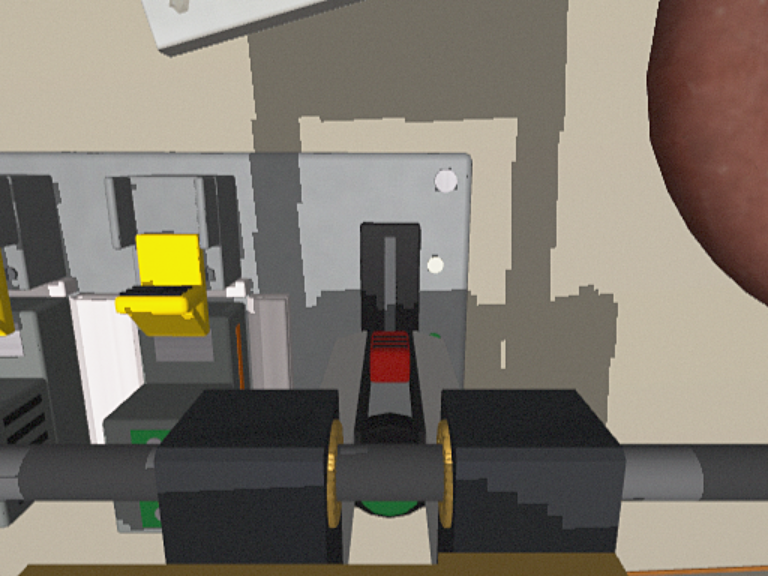

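```bash
python3 -m creep '[{"slide":[0,0,-2],"roll":0,"grip":0.95},{"slide":[0,0,-3],"roll":0,"grip":0.95},{"slide":[0,0,-3],"roll":0,"grip":0.95},{"slide":[0,0,-3],"roll":0,"grip":0.95}]'; python3 -m creep '[{"slide":[0,0,2],"roll":0,"grip":0.5},{"slide":[0,0,2],"roll":0,"grip":0.5},{"slide":[0,0,2],"roll":0,"grip":0.5},{"slide":[0,0,2],"roll":0,"grip":0.5},{"slide":[0,-30,2],"roll":0,"grip":0.5},{"slide":[0,-70,2],"roll":0,"grip":0.5},{"slide":[0,-110,2],"roll":0,"grip":0.95},{"slide":[0,-140,2],"roll":0,"grip":0.95},{"slide":[0,-140,2],"roll":0,"grip":0.95},{"slide":[0,-140,2],"roll":0,"grip":0.95}]'
python3 - <<'E'
from h import *
ci=camera_info("wrist");im=snapshot("wrist");np.save("w29",ci,allow_pickle=True); cv2.imwrite("pics/w29.png",im[:,:,::-1]);crop(im,180,330,90,250,5,"pics/w29c.png"); plan(.5428,.0345,.06,1.5198)
E
```

```text
time: 32.17
tool_pos: [0.4945, 0.037, 0.0211]
ee_rot: [-1.565, -0.001, 1.521]
wrist_force: [-9.3, 4.0, 11.3]
width: 0.0137
time: 33.0
tool_pos: [0.4963, 0.0357, 0.1627]
ee_rot: [-1.576, 0.0, 1.52]
wrist_force: [-0.7, 0.2, -0.2]
width: 0.0239
slide [  1.1 100.3 -47.9] roll 0.0 (or the other way -360.0) rows>= 3
```

View pics/w29c.png

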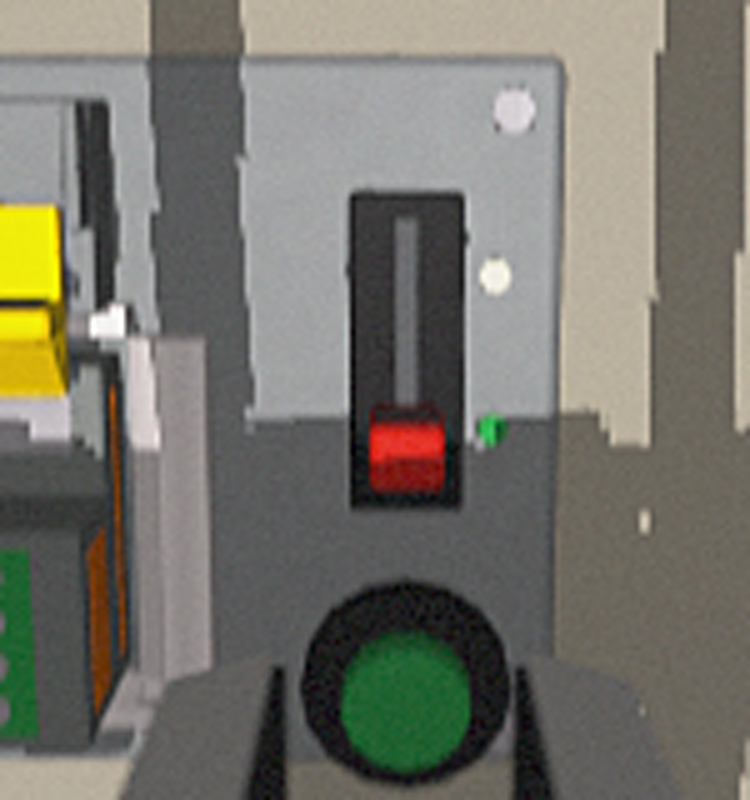

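```bash
python3 - <<'E'
from h import *
ci=np.load("w29.npy",allow_pickle=True).item(); f=lambda x,y:(180+(x+.5)/5-.5,90+(y+.5)/5-.5)
print("slide",ray(ci,*f(407,424),.037),ray(ci,*f(407,493),.037),"dot on",ray(ci,*f(490,431),.008),"off",ray(ci,*f(495,275),.008))
for z in(.018,.022,.026): print("button",ray(ci,*f(406,700),z))
print("d", np.linalg.norm(ray(ci,*f(340,700),.022)-ray(ci,*f(471,700),.022)))
plan(.5433,.0345,.06,1.5198)
E
```

```text
slide [0.48517864 0.03668465 0.037     ] [0.49787133 0.03606338 0.037     ] dot on [0.49295309 0.05272914 0.008     ] off [0.4624832  0.05482913 0.008     ]
button [0.54439623 0.03364567 0.018     ]
button [0.54294278 0.03370704 0.022     ]
button [0.54148933 0.0337684  0.026     ]
d 0.025656067998373434
slide [  1.1 100.3 -48.4] roll 0.0 (or the other way -360.0) rows>= 3
```

```bash
python3 -m creep '[{"slide":[-0.5,0,-25],"roll":0,"grip":1},{"slide":[-1,20,-47],"roll":0,"grip":1},{"slide":[-1,60,-48],"roll":0,"grip":1},{"slide":[-1,100,-48],"roll":0,"grip":1},{"slide":[-1,120,-48],"roll":0,"grip":1},{"slide":[-1,120,-48],"roll":0,"grip":1},{"slide":[-1,120,-48],"roll":0,"grip":1}]'
python3 - <<'E'
from h import *
im=snapshot("wrist"); cv2.imwrite("pics/w30.png",cv2.resize(im[:,:,::-1],None,fx=1.5,fy=1.5)); plan(.5427,.034,.03,1.5198)
E
```

```text
time: 33.63
tool_pos: [0.5401, 0.0327, 0.0372]
ee_rot: [-1.564, 0.0, 1.52]
wrist_force: [0.2, 0.2, 0.2]
width: 0.0004
slide [ 1.4  9.7 -0.7] roll 0.0 (or the other way -360.0) rows>= 1
```

View pics/w30.png

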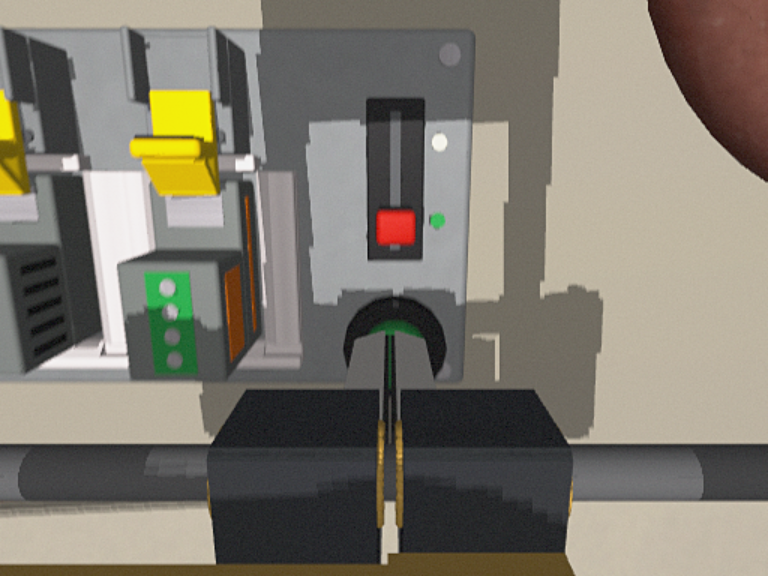

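```bash
python3 -m creep '[{"slide":[1.3,3,-1],"roll":0,"grip":1},{"slide":[1.3,6,-1],"roll":0,"grip":1},{"slide":[1.3,9,-1],"roll":0,"grip":1},{"slide":[1.3,12,-1],"roll":0,"grip":1},{"slide":[1.3,14,-1],"roll":0,"grip":1},{"slide":[1.3,14,-1],"roll":0,"grip":1},{"slide":[1.3,14,-1],"roll":0,"grip":1}]'
```

```text
time: 34.27
tool_pos: [0.5445, 0.034, 0.0274]
ee_rot: [-1.573, -0.0, 1.52]
wrist_force: [0.7, 1.2, 3.4]
width: 0.0003
```

```bash
for i in 1; do python3 -m creep '[{"slide":[0,2,1],"roll":0,"grip":1},{"slide":[0,4,1],"roll":0,"grip":1},{"slide":[0,4,1],"roll":0,"grip":1},{"slide":[0,4,1],"roll":0,"grip":1}]'; done; python3 -m creep '[{"slide":[0,2,0],"roll":0,"grip":1},{"slide":[0,3,0],"roll":0,"grip":1},{"slide":[0,3,0],"roll":0,"grip":1},{"slide":[0,3,0],"roll":0,"grip":1}]'
```

```text
time: 34.6
tool_pos: [0.5444, 0.0339, 0.0242]
ee_rot: [-1.575, -0.0, 1.52]
wrist_force: [1.3, 0.4, 7.8]
width: 0.0008
time: 34.93
tool_pos: [0.5445, 0.0339, 0.024]
ee_rot: [-1.576, -0.0, 1.52]
wrist_force: [-4.0, 0.1, 18.4]
width: 0.0005
```

```bash
python3 - <<'E'
from h import *
im=snapshot("wrist"); crop(im,180,330,150,270,5,"pics/w31.png"); s=snapshot("scene"); crop(s,225,400,175,305,4.4,"pics/s31.png")
E
```

```text
(no output)
```

View pics/w31.png

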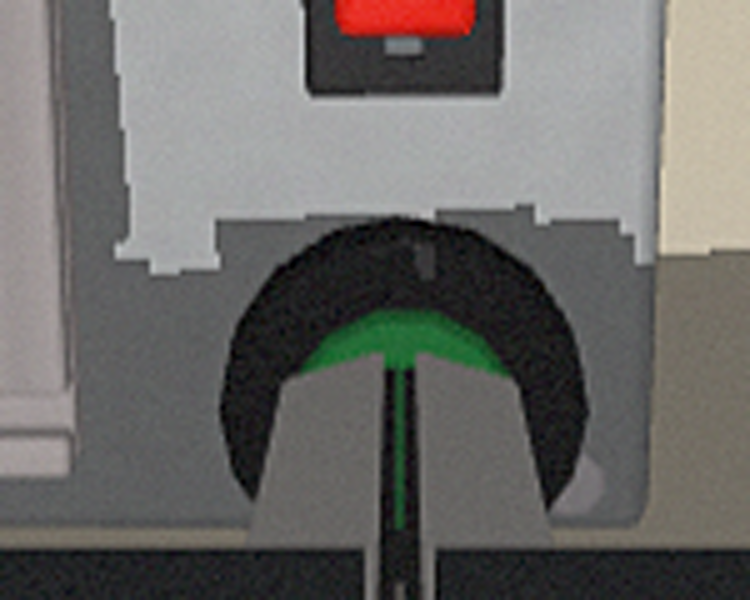

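View pics/s31.png

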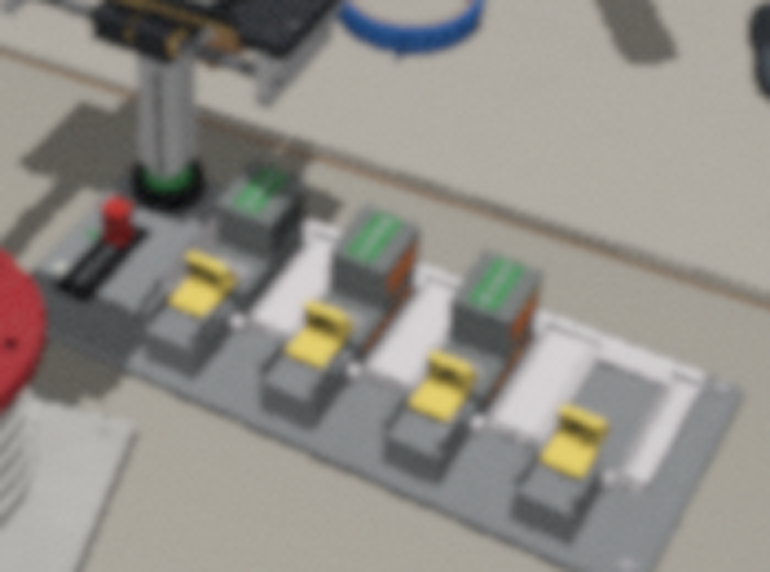

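```bash
python3 -m creep '[{"slide":[0,-3,0],"roll":0,"grip":1},{"slide":[0,-15,0],"roll":0,"grip":1},{"slide":[0,-50,0],"roll":0,"grip":1},{"slide":[0,-90,0],"roll":0,"grip":1},{"slide":[0,-130,0],"roll":0,"grip":1},{"slide":[0,-165,0],"roll":0,"grip":1},{"slide":[0,-175,0],"roll":0,"grip":1},{"slide":[40,-175,0],"roll":0,"grip":1},{"slide":[80,-175,0],"roll":0,"grip":1},{"slide":[120,-175,0],"roll":0,"grip":1},{"slide":[160,-175,0],"roll":0,"grip":1},{"slide":[200,-175,0],"roll":0,"grip":1},{"slide":[240,-175,0],"roll":0,"grip":1},{"slide":[250,-175,0],"roll":0,"grip":1},{"slide":[250,-175,0],"roll":0,"grip":1},{"slide":[250,-175,0],"roll":0,"grip":1}]'
python3 - <<'E'
from h import *
s=snapshot("scene"); crop(s,225,400,175,305,4.4,"pics/s32.png");t=snapshot("top"); crop(t,120,385,115,270,3,"pics/t32.png")
E
```

```text
time: 36.37
tool_pos: [0.5544, 0.283, 0.1928]
ee_rot: [-1.568, 0.003, 1.521]
wrist_force: [0.9, 0.1, 0.8]
width: 0.0006
```

View pics/s32.png

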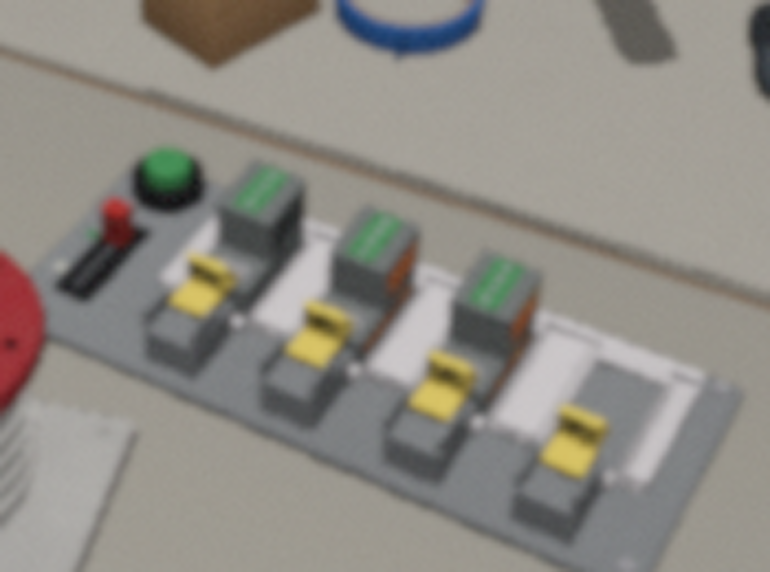

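View pics/t32.png

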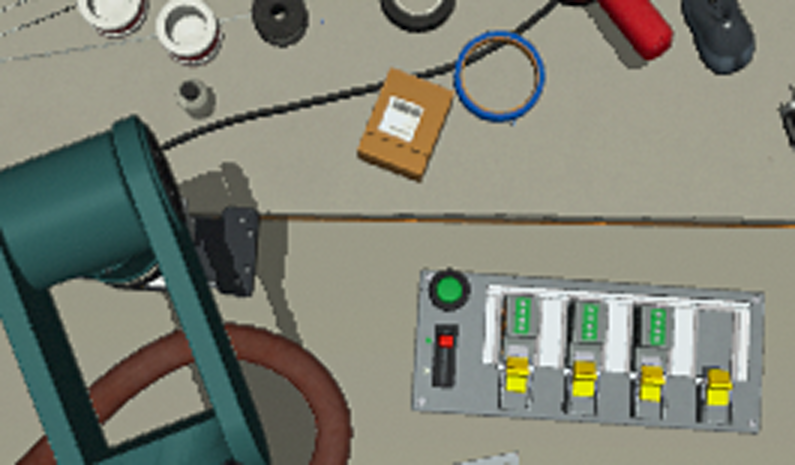

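```bash
python3 -c "
from bench import ticket
print(ticket.close_job())"
```

```text
the job is handed in; nothing more can be done
None
```

The job is handed in at about 36 s on the robot's clock, with every step done in the required order. No verdict was reported.

- **Power off:** I pulled the red slide to off. The pictures showed it within about 1 mm of its stop.
- **Modules:** Three were present, two right-handed and one left-handed. The right-handed ones went into slots 3 and 2, and the left-handed one, turned half round, into slot 1. Each met the slot floor at 13–17 N, and its catch then sat level with the neighbouring catches.
- **Power on:** I pushed the slide back to on. It met its stop at about 9 N without moving further, after about 29.5 mm of travel.
- **Test button:** I pressed it until it bottomed out, with 18 N on it and no further movement, then let it go.

**Last checks:** After the arm moved clear, the scene and top pictures showed three modules seated, all four catches shut, the slide on and the button up again. The carton, bottle and tape roll looked where they were at the start.

**Disagreements:** The top and wrist cameras differed by up to 3 mm on the slot positions. I used the wrist camera, and the modules seated. The on position measured 1–1.5 mm short of the green dot, which is inside the 4 mm tolerance.

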